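# Sort the turned cabinet feet into the sloped tray

### The job

Put the four round cabinet feet into the sloped sorting tray, standing upright, each in the narrowest lane it fits: the large one in the wide lane, the medium one in the middle-width lane, both small ones in the narrow lane. Slide each fully down its lane until it rests against the back stop, the second small one against the first. Leave the two square feet standing where they are.

Things in the scene. Friction and masses are not known exactly. Their poses are not given: they have to be found in the camera images.
- foot_large_c (a point): large round (turned) cabinet foot, diameter 62 mm, 50 mm tall; its point is the foot's centre, half-way up; z is the foot's upright axis. Brown hardwood with a steel threaded insert flush in its flat top; stands on the bench
- foot_medium_c (a point): medium round (turned) cabinet foot, diameter 45 mm, 48 mm tall; its point is the foot's centre, half-way up; z is the foot's upright axis. Brown hardwood with a steel threaded insert flush in its flat top; stands on the bench
- foot_small_a_c (a point): small round (turned) cabinet foot, diameter 28 mm, 46 mm tall, one of two alike; its point is the foot's centre, half-way up; z is the foot's upright axis. Brown hardwood with a steel threaded insert flush in its flat top; stands on the bench
- foot_small_b_c (a point): small round (turned) cabinet foot, diameter 28 mm, 46 mm tall, one of two alike; its point is the foot's centre, half-way up; z is the foot's upright axis. Brown hardwood with a steel threaded insert flush in its flat top; stands on the bench
- square_big_c (a point): square cabinet foot of the same wood, 50 x 50 mm, 49 mm tall, to be left alone; its point is the foot's centre, half-way up; z is the foot's upright axis. Brown hardwood with a steel threaded insert flush in its flat top; stands on the bench
- square_small_c (a point): square cabinet foot of the same wood, 27 x 27 mm, 46 mm tall, to be left alone; its point is the foot's centre, half-way up; z is the foot's upright axis. Brown hardwood with a steel threaded insert flush in its flat top; stands on the bench
- wide_stop (a point): wide lane of the sloped tray, 78 mm between walls. Point: lowest end of its floor, on the centre line at the foot of the back stop, 16 mm above the bench. Axes level: x toward the stop (downhill), y across, z up; the floor rises 6 degrees toward -x for 170 mm. Three lanes in any order, centres 87 mm apart. Side walls 10 mm high, stop 30 mm high and square to the floor, upper end open
- middle_stop (a point): middle lane of the sloped tray, 61 mm between walls. Point: lowest end of its floor, on the centre line at the foot of the back stop, 16 mm above the bench. Axes level: x toward the stop (downhill), y across, z up; the floor rises 6 degrees toward -x for 170 mm. Each floor is smooth grey laminate: a foot stays where it is put but slides at a light push. Walls, stop: as the wide lane
- narrow_stop (a point): narrow lane of the sloped tray, 44 mm between walls. Point: lowest end of its floor, on the centre line at the foot of the back stop, 16 mm above the bench. Axes level: x toward the stop (downhill), y across, z up; the floor rises 6 degrees toward -x for 170 mm. Holds both small feet, one behind the other. Walls, stop and smooth floor as told for the other lanes
Mind the look-alikes: they are no part of the job. What is shaped like the part that bears foot_large_c but green or purple is not meant.

How it is judged (in metres and radians):
At the end, for the whole second after the job is handed in: All round feet upright (within 0.14 rad of square to the floor) and at rest: large in the wide, medium in the middle, both small in the narrow lane, gaps to the stop (and between the small ones) at most 8 mm in all; square feet standing within 30 mm of their start (x of foot_large_c in the frame of wide_stop between -0.0362 and 0.01 m and y of foot_large_c in the frame of wide_stop between -0.013 and 0.013 m and z of foot_large_c in the frame of wide_stop between 0.0221 and 0.0361 m and angle between each of foot_large_c, foot_medium_c, foot_small_a_c, foot_small_b_c's own z axis and vertical below 0.25 rad and x of foot_medium_c in the frame of middle_stop between -0.0279 and 0.01 m and y of foot_medium_c in the frame of middle_stop between -0.013 and 0.013 m and z of foot_medium_c in the frame of middle_stop between 0.0202 and 0.0342 m and x of foot_small_a_c in the frame of narrow_stop between -0.0474 and 0.01 m and y of foot_small_a_c in the frame of narrow_stop between -0.013 and 0.013 m and z of foot_small_a_c in the frame of narrow_stop between 0.0183 and 0.0353 m and x of foot_small_b_c in the frame of narrow_stop between -0.0474 and 0.01 m and y of foot_small_b_c in the frame of narrow_stop between -0.013 and 0.013 m and z of foot_small_b_c in the frame of narrow_stop between 0.0183 and 0.0353 m and linear speed of each of foot_large, foot_medium, foot_small_a, foot_small_b below 0.01 m/s and distance of each of square_big_c, square_small_c from where it was at the start of the episode below 0.03 m and angle between each of square_big_c, square_small_c's own z axis and vertical below 0.1 rad); the robot touches nothing.
It fails at once if a square foot was knocked over or shifted by more than 30 mm (distance of any of square_big_c, square_small_c from where it was at the start of the episode above 0.03 m or angle between any of square_big_c, square_small_c's own z axis and vertical above 0.5 rad).
It also fails if it takes over 106 s, if anything falls off the work surface, if the arm or the gripper's body presses on something with over 40 N, if the wrist force passes 120 N, or if a joint passes its speed limit or range.

### The arm

A 6-joint arm with a two-finger parallel gripper is mounted at the origin on the work surface. World frame = base frame: x ahead of the robot, y to its left, z up, the work surface at z = 0. Lengths are in mm, angles in rad, forces in N, time in s.
With the tool pointing down it reaches from about 400 to 925 mm from the base axis. Payload 12.5 kg.
Tool frame: the origin (TCP) lies midway between the tips of the shut fingers; the grasp point (between the pads) lies 19 mm behind it; z points along the fingers, y is the direction in which the jaws open and shut (so a half turn about z gives the same grasp; the last joint's range is limited). The gripper opens to 95 mm and grips with 3 to 60 N. Pads are 20 mm wide; open, the fingers measure 119 mm over their backs; the gripper's body (75 mm by 180 mm) begins 59 mm behind the grasp point.
Start: joints at [1.051, 0.491, 1.559, -0, 1.092, -0.106], TCP at [251.293, 572.275, 214.661] pointing down, gripper open.
Joint ranges: [-3.1, 3.1], [-0.84, 2.19], [0.05, 2.79], [-1.13, 4.28], [0.06, 2.93], [-2.69, 2.69]. Speed limits (rad/s): [2.22, 2.22, 2.79, 3.14, 3.14, 3.14].

### API

Orientations are given as [roll, pitch, yaw] about the fixed x, y, z axes, in that order (R = Rz(yaw) Ry(pitch) Rx(roll)).
In Python, from cell import env gives the robot as it stands.
- The arm moves only by the tool arm_command, never from a script. Its argument "steps" is a list of rows, each an object of numbers: "dx", "dy", "dz": the shift along the tool's x, y, z as a fraction of full scale; "rx", "ry", "rz": the turn, a rotation vector about the tool's x, y, z as a fraction of full scale; "claw": the gripper command: -1 is fully open, 1 is shut, values between are in proportion. In form: [{"dx": .., "dy": .., "dz": .., "rx": .., "ry": .., "rz": .., "claw": ..}, ...]. A call has 1 to 10 rows; each row shifts and turns the pose as measured when the row begins, along the tool's axes as they then stand; what a row does not reach is not made up. Full scale, the value 1, is 0.8 m for a shift and 90 degrees for a turn. A row lasts 1/8 s, in which the tool goes at most 62.5 mm and 10.7 degrees, less where a joint would pass 70% of its speed; a pose out of reach is approached as far as the arm can. A call with a number of a shift or a turn outside -1 to 1 is refused whole. A call with a gripper value outside its range is refused whole. The fingers move at their own pace and stop on an object; the grip force is fixed at half the most. Time passes only in rows, so rows that do not move let the fingers close. It gives the time, the measured TCP pose, the force and the opening at its end, in the units of the state.
- env.state(): the state, without advancing time (a new reading comes with each control period).
- env.read_camera(name): name is "side" or "top"; returns (picture, depth): 400x640x3 uint8, red, green, blue; 400x640 float32, mm along the optical axis (not along the pixel's ray), 0 where there is no reading.
- env.get_calibration(name): a dict with "vfov" (degrees; the focal length in pixels is half the picture's height over the tangent of half this angle, whatever the lens; pixels are square), "cx", "cy" (the principal point, pixels), "k1" (the pictures are not rectified: a ray, as slopes to the right and down, at radius r is drawn at 1 + k1 r^2 times it, then the intrinsics apply), "xyz" and "attitude" of the camera in the world. Camera axes: x right, y up, looking along -z (the intrinsics and any distortion apply to the point x, -y, -z); pixel columns grow to the right and rows downward; lengths in mm; the calibration is good to about 2 mm. A picture is of the moment at which its call begins. get_calibration takes no time and is no camera call.
- env.job_done(): hands the job in, once; it reports no verdict.
The state is a dict: "t": time; "joints": joint angles; "qvel": joint speeds; "tau": joint torques, N m; "eef_pos": TCP position; "tcp_rot": TCP orientation; "ft_force": force on the tool from outside, world axes, zero at the start; "moment": the same for the moment, N m; "opening": opening from 0.0 (shut) to 1.0 (fully open).
Only numpy, scipy, OpenCV 4.12 (cv2) and the standard library are available. Lean on these libraries where they do the work, as an engineer would, in place of code of your own. Each camera call takes 0.05 s, during which the arm holds its last target.

## Working session

There is one attempt and no reset: what is moved stays moved. The work goes in short steps, Python scripts to look and compute and a tool call to move; the robot and the scene stay as the last step left them, time stands still between calls to the robot, and variables do not carry over. Pictures are saved under pics/ and viewed, and the job is handed in when it is done.

Besides the shell and the picture viewer there is one more tool, called in YAML: its name, and indented under it one key for each argument. arm_command: Moves the arm, as the interface text tells. Its arguments: {"type":"object","properties":{"steps":{"type":"array","items":{"type":"object","properties":{"dx":{"type":"number"},"dy":{"type":"number"},"dz":{"type":"number"},"rx":{"type":"number"},"ry":{"type":"number"},"rz":{"type":"number"},"claw":{"type":"number"}}}}},"required":["steps"]}

```bash
ls; mkdir -p pics; python3 - <<'E'
from cell import env
import cv2
print(env.state())
for n in("top","side"):
    print(env.get_calibration(n))
    p,d=env.read_camera(n)
    cv2.imwrite(f"pics/{n}0.png",p[:,:,::-1])
    import numpy as np
    np.savez(f"{n}0.npz",p=p,d=d)
E
```

```text
pics
{'t': 0.0, 'joints': array([ 1.05140664e+00,  4.91517728e-01,  1.55946892e+00, -1.38236774e-05,
        1.09170037e+00, -1.05599671e-01]), 'qvel': array([-0.00196162, -0.00020603, -0.00135094,  0.00115205, -0.00127667,
       -0.00122303]), 'tau': array([ 3.88699715e-03, -6.12649941e+01, -2.58195966e+01,  6.94179372e-02,
        4.81073989e-02, -7.32681951e-05]), 'eef_pos': array([251.15632449, 572.03753908, 214.08103529]), 'tcp_rot': array([-3.14050310e+00, -1.03157122e-04,  2.72780896e+00]), 'ft_force': array([-0.77245049, -0.08803414, -0.03348618]), 'moment': array([ 0.03573892, -0.06243113, -0.03731673]), 'opening': 0.9987086359942746}
{'vfov': 43.254356689457396, 'cx': 312.35017647477156, 'cy': 197.45509308207568, 'k1': -0.06962973075204391, 'xyz': array([ 428.10373211,    8.33078571, 1281.41525088]), 'attitude': array([ 6.18504548e-02,  1.27082282e-03, -1.55041149e+00])}
{'vfov': 47.18440046867738, 'cx': 323.18912736676486, 'cy': 202.96414959372908, 'k1': 0.0028800482064596966, 'xyz': array([317.78473687, 674.91366966, 931.98446039]), 'attitude': array([ 0.65230169, -0.01267541, -2.82348201])}
```

View pics/top0.png

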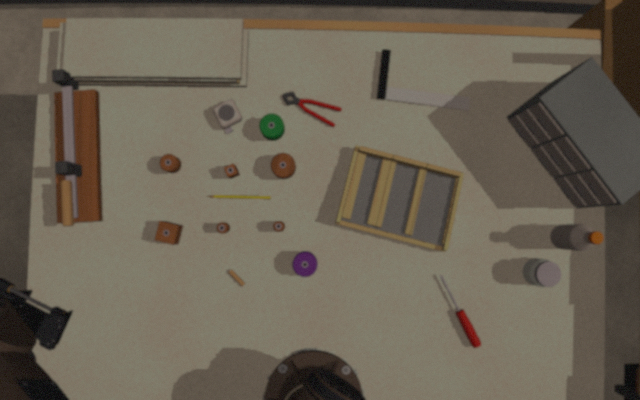

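View pics/side0.png

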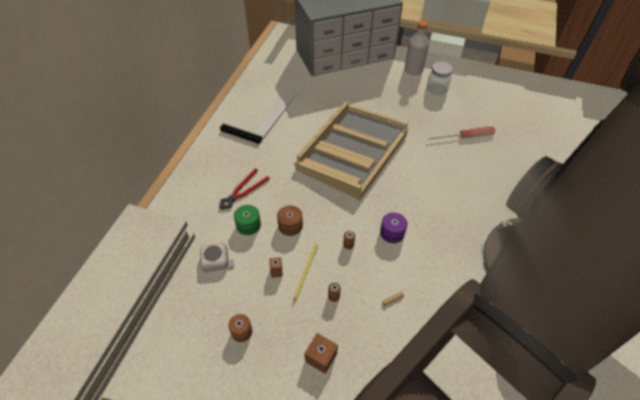

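```bash
cat > h.py <<'E'
import numpy as np, cv2
from scipy.spatial.transform import Rotation as R
from cell import env
def cal(n):
    c=env.get_calibration(n); f=200/np.tan(np.radians(c['vfov'])/2)
    return c,f,R.from_euler('xyz',c['attitude']).as_matrix()
def rays(n,uv):
    c,f,M=cal(n); uv=np.atleast_2d(uv).astype(float)
    d=(uv-[c['cx'],c['cy']])/f; s=d.copy()
    for _ in range(20): s=d/(1+c['k1']*(s**2).sum(1,keepdims=True))
    return c['xyz'], np.c_[s[:,0],-s[:,1],-np.ones(len(s))]@M.T
def on_plane(n,uv,z):
    o,r=rays(n,uv); return o+r*((z-o[2])/r[:,2])[:,None]
def world(n,d):
    v,u=np.mgrid[0:400,0:640]; o,r=rays(n,np.c_[u.ravel(),v.ravel()])
    P=o+r*d.ravel()[:,None]; P[d.ravel()==0]=np.nan
    return P.reshape(400,640,3)
def proj(n,P):
    c,f,M=cal(n); q=(np.atleast_2d(P)-c['xyz'])@M; s=np.c_[q[:,0]/-q[:,2],-q[:,1]/-q[:,2]]
    s=s*(1+c['k1']*(s**2).sum(1,keepdims=True)); return s*f+[c['cx'],c['cy']]
E
python3 - <<'E'
from h import *
for n in("top","side"):
    z=np.load(n+"0.npz");p,d=z['p'],z['d'];W=world(n,d)
    hsv=cv2.cvtColor(p,cv2.COLOR_RGB2HSV)
    zz=W[...,2]
    print(n,"bench z",np.nanmedian(zz[(abs(zz)<15)]), "noise",np.nanstd(zz[abs(zz)<15]))
    m=((hsv[...,0]<15)&(hsv[...,1]>90)&(hsv[...,2]>40)).astype(np.uint8)
    m=cv2.morphologyEx(m,cv2.MORPH_CLOSE,np.ones((5,5)))
    k,L,S,C=cv2.connectedComponentsWithStats(m)
    for i in range(1,k):
        if 40<S[i,4]<2500:
            mm=L==i; t=np.nanpercentile(zz[mm],80); top=mm&(zz>t-8)
            print(S[i],C[i].round(1),"ztop",t.round(1),"xyz",np.nanmean(W[top],0).round(1),"plane47",on_plane(n,np.argwhere(top)[:,::-1].mean(0),48)[0].round(1), "ext",(np.nanpercentile(W[top],97,axis=0)-np.nanpercentile(W[top],3,axis=0)).round(0))
z=np.load("top0.npz");p=z['p']
cv2.imwrite("pics/tray.png",cv2.resize(p[130:260,320:480,::-1],None,fx=5,fy=4.6,interpolation=cv2.INTER_CUBIC)[:600])
cv2.imwrite("pics/feet.png",cv2.resize(p[140:260,140:300,::-1],None,fx=5,fy=5,interpolation=cv2.INTER_CUBIC)[:600])
E
```

```text
top bench z -1.1449489502009556 noise 3.21442724338145
[ 42  18  23  10 107] [52.4 22.3] ztop -0.7 xyz [964.5 719.6  -2.6] plane47 [943.3 691.6  48. ] ext [25. 42. 11.]
[272  19  22  10 110] [281.8  23.5] ztop -0.0 xyz [963.  100.9  -2.2] plane47 [942.   97.3  48. ] ext [23. 40. 10.]
[439  23  47  11 243] [461.4  27.9] ztop 0.3 xyz [ 963.4 -372.1   -1.9] plane47 [ 942.5 -357.2   48. ] ext [ 24. 102.  10.]
[496  25  14   9  64] [500.8  28.2] ztop 0.4 xyz [ 966.1 -478.2   -1.3] plane47 [ 945.4 -459.4   48. ] ext [17. 31.  9.]
[ 54  92  10  70 589] [ 58.3 127.2] ztop 28.2 xyz [671.6 666.9  26.2] plane47 [667.2 655.4  48. ] ext [169.  29.   9.]
[297  99  45  28 420] [317.4 109.1] ztop 11.8 xyz [733.1   2.1   9.7] plane47 [723.9   2.3  48. ] ext [ 63. 100.  10.]
[271 153  25  25 486] [282.6 165.3] ztop 50.4 xyz [582.8  86.6  48.5] plane47 [582.9  86.6  48. ] ext [52. 52.  9.]
[159 154  22  18 296] [169.5 163. ] ztop 48.0 xyz [584.6 370.4  46.2] plane47 [584.4 369.9  48. ] ext [37. 38. 10.]
[224 164  15  14 139] [230.6 170.5] ztop 46.8 xyz [568.2 215.6  44.9] plane47 [567.8 215.1  48. ] ex
[... 3178 characters left out ...]
329 284  11  17 120] [333.7 293.6] ztop 44.7 xyz [424.2 241.9  43.7] plane47 [423.7 244.   48. ] ext [22. 18. 10.]
[622 310  18  31 166] [629.8 326.7] ztop 612.7 xyz [141.5 471.9 611.6] plane47 [-168.6  114.6   48. ] ext [16.  6. 14.]
[229 314  22  28 423] [240.  327.9] ztop 48.0 xyz [582.  377.8  46.5] plane47 [581.5 378.4  48. ] ext [39. 38.  8.]
[474 324  16  13  64] [481.9 329.4] ztop 572.7 xyz [235.3 494.1 571.5] plane47 [115.4 231.5  48. ] ext [9. 8. 6.]
[595 326  22  26 202] [607.3 338.8] ztop 603.5 xyz [151.5 483.1 601.9] plane47 [-127.4  161.2   48. ] ext [13.  8. 11.]
[305 334  33  39 753] [320.6 352.9] ztop 48.8 xyz [409.3 374.5  47.6] plane47 [409.2 374.8  48. ] ext [48. 49.  8.]
```

View pics/tray.png

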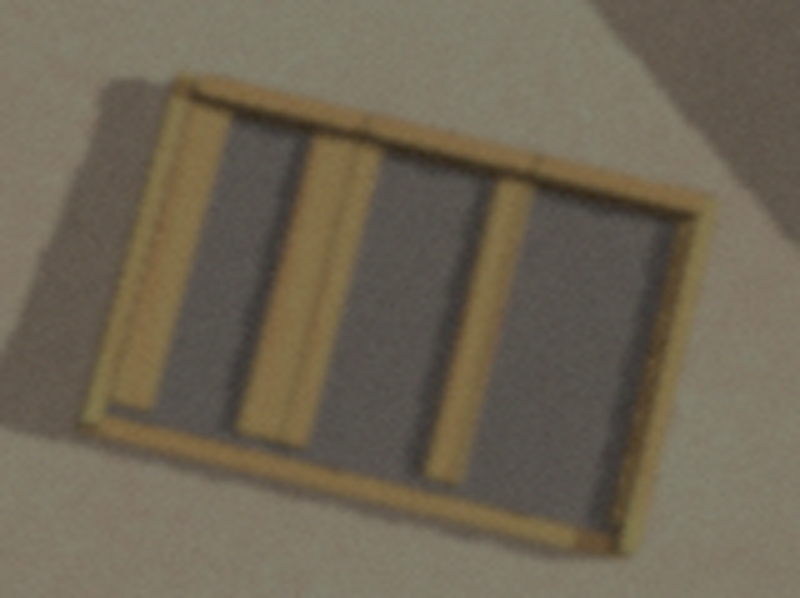

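View pics/feet.png

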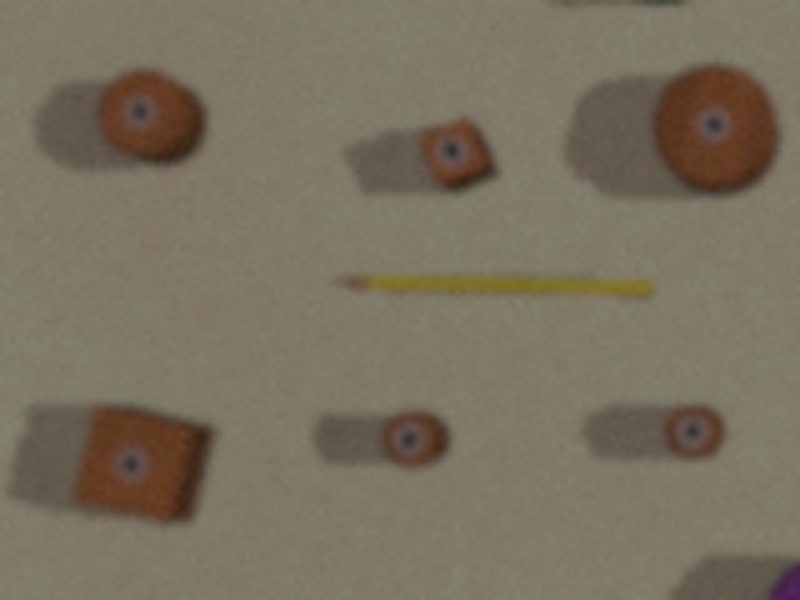

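```bash
python3 - <<'E'
from h import *
zt=np.load("top0.npz");W=world("top",zt['d']);hsv=cv2.cvtColor(zt['p'],cv2.COLOR_RGB2HSV)
# floor pixels: gray within tray box
def crop2full(x,y): return (320+x/5, 130+y/4.6)
for nm,(x,y) in dict(nar=(235,250),mid=(400,290),wide=(590,350)).items():
    u,v=crop2full(x,y); u,v=int(u),int(v)
    print(nm,(u,v),W[v-2:v+3,u-2:u+3].reshape(-1,3).mean(0).round(1))
m=np.zeros((400,640),bool);m[140:252,335:465]=1
g=m&(hsv[...,1]<60)&(W[...,2]>10)
P=W[g];A=np.c_[P[:,:2],np.ones(len(P))]
for _ in range(5):
    co=np.linalg.lstsq(A,P[:,2],rcond=None)[0];r=P[:,2]-A@co;k=abs(r)<4;P,A=P[k],A[k]
print(len(P),co,np.degrees(np.arctan(np.hypot(*co[:2]))),"downhill yaw",np.arctan2(-co[1],-co[0]))
# height map relative to bench
H=np.nan_to_num(W[...,2]);print(np.round(H[145:252:6,335:470:5]).astype(int))
z=np.load("side0.npz");cv2.imwrite("pics/trays.png",cv2.resize(z['p'][90:210,280:420,::-1],None,fx=5,fy=5,interpolation=cv2.INTER_CUBIC))
cv2.imwrite("pics/feets.png",cv2.resize(z['p'][195:375,220:380,::-1],None,fx=3.3,fy=3.3,interpolation=cv2.INTER_CUBIC))
E
```

```text
nar (367, 184) [ 542.6 -124.7   22.7]
mid (400, 193) [ 521.6 -207.9   22.8]
wide (438, 206) [nan nan nan]
4164 [-1.00320958e-01  2.40086982e-02  8.00476398e+01] 5.889448615364808 downhill yaw -0.23490084687703294
[[-2 -2  2 -3 -2 -2 -5  4 -2 -3  2  2  0 -3 -2  0 -1 -1 -3  2 -4  0  1  2
   4  0 -4]
 [ 2  1 -3 -2 29 33 42 44 42 45 -6 -6  0 -1 -3 -3 -2  1  3 -4  2  0 -3 -1
   1 -2  1]
 [-2 -2  2  5 32 27 24 20 15 29 43 46 47 40 43  2  0 -5 -1  4  2 -2 -1 -3
  -1 -2 -2]
 [-3 -2 -1  6 26 32 20 20 17 15 26 23 27 25 29 42 48 45 46 -5  0 -2  0  3
  -5  0 -1]
 [-2 -3 -3 36 30 27 21 19 18 13 29 25 16 16 15 13 18 28 24 36 43 44 48 43
   1 -4  1]
 [-4 -2  0 40 35 33 17 20 23 27 29 29 21 18 12 17 17 24 19 11 14 12 24 33
  42 42  0]
 [-1 -2 -8 41 34 19 22 21 20 32 32 31 17 21 23 18 15 31 20 20 15 15 14 15
  22 32  2]
 [-3 -1 38 39 30 23 25 19 26 33 30 27 18 19 23 18 18 27 20 22 19 20 23 19
  26 35  0]
 [ 2  0 41 40 34 26 26 24 31 39 28 24 22 24 23 24 29 34 20 24 20 23 21 19
  29  1 -2]
 [ 3 -1 41 37 26  0 23 30 37 31 35 25 26 27 24 22 33 34 27 25 22 24 25 26
  38 -3  3]
 [ 1 45 47 36 32 27 26 28 35 35 43 28 28 27 23 24 38 24 25 25 27 21 22 26
  37 -4  1]
 [-2 47 46 42 31 34 33 32 34 42 28 31 31 31 30 37 37 25 25 21 27 26 23 35
  39  1 -1]
 [-3 45 43 42 32 27 34 43 38 40 30 33 31 31 29 40 39 24 33 26 28 30 22 34
   0 -9  1]
 [28 25 30 30 35 32 35 41 39 41 32 30 29  0 32 38 24 28 28 29 28 26 27 40
  -2 -1  2]
 [-3 -2  1  3  0 32 28 30 28 30 27 32 29 27 37 45 31 33 31 28 30 31 37 44
   3 -5 -2]
 [-2 -3 -4  0 -2  1  1  0  0  2 33 29 30 32 32 31 32 35 36 32 31 31 41 47
  -5  3 -5]
 [-3 -1 -3 -1 -3 -3  2 -2  0 -2  0 -4  2  3 26 31 28 30 34 33 29 31 51 -1
   2 -2  0]
 [ 6 -3 -2 -1  2 -1  0 -5 -3 -1 -3 -4  1 -3 -1 -3 -1 -1  4 30 30 27 49 -2
  -3  1  5]]
```

View pics/trays.png

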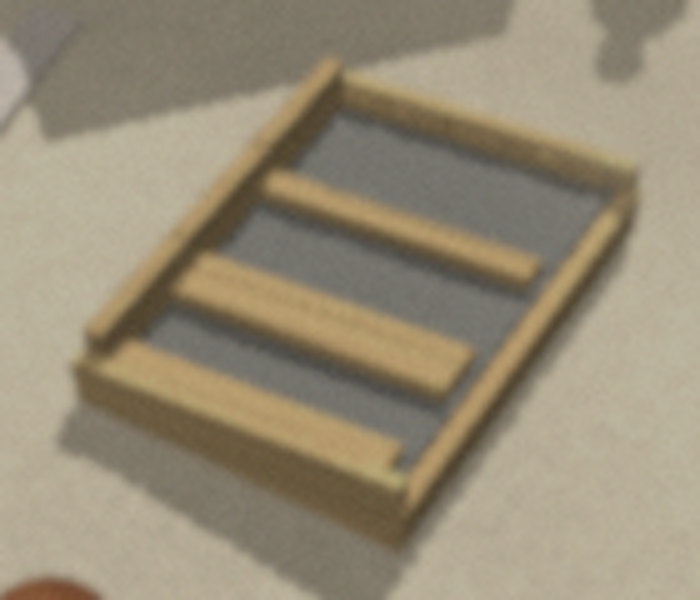

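View pics/feets.png

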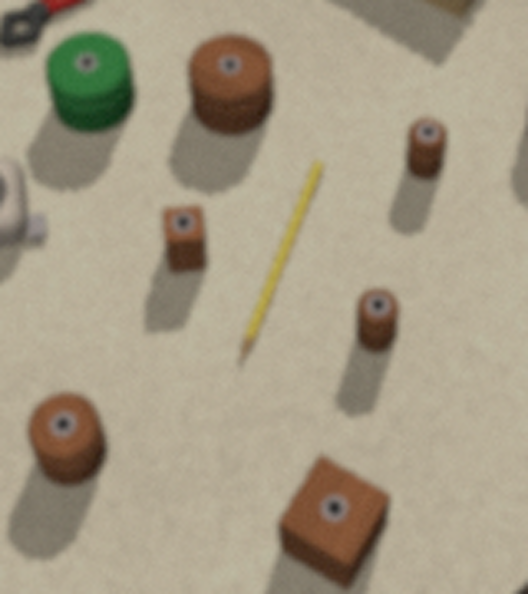

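```bash
cat > rect.py <<'E'
from h import *
Yaw=-0.235; ex=np.array([np.cos(Yaw),np.sin(Yaw)]);ey=np.array([-np.sin(Yaw),np.cos(Yaw)])
co=np.array([-.10032,.02401,80.05])
O=np.array([530.,-210.])
def rect(n,p,h):
    # X -120..140, Y -160..160, 0.5mm/px ; rows: X descending, cols: Y descending
    X,Y=np.meshgrid(np.arange(140,-140,-.5),np.arange(160,-160,-.5),indexing='ij')
    xy=O+X[...,None]*ex+Y[...,None]*ey
    z=xy@co[:2]+co[2]+h
    q=proj(n,np.concatenate([xy,z[...,None]],-1).reshape(-1,3)).astype(np.float32).reshape(X.shape+(2,))
    return cv2.remap(p,q[...,0],q[...,1],cv2.INTER_CUBIC)
E
python3 - <<'E'
from rect import *
for n in("top","side"):
    p=np.load(n+"0.npz")['p']
    for h in(0,10):
        cv2.imwrite(f"pics/r_{n}{h}.png",cv2.convertScaleAbs(rect(n,p,h)[:,:,::-1],alpha=1.4))
a=np.vstack([np.hstack([cv2.imread(f"pics/r_{n}{h}.png") for h in(0,10)]) for n in("top","side")])
cv2.imwrite("pics/r_all.png",cv2.resize(a,(685,600)))
E
```

```text
(no output)
```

View pics/r_top10.png

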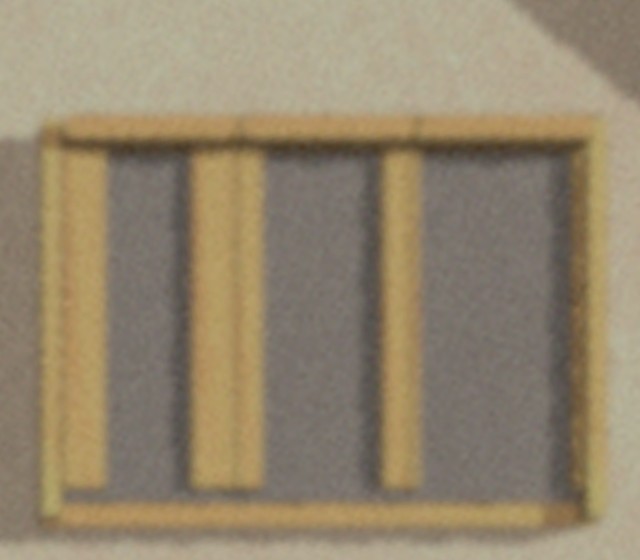

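View pics/r_side10.png

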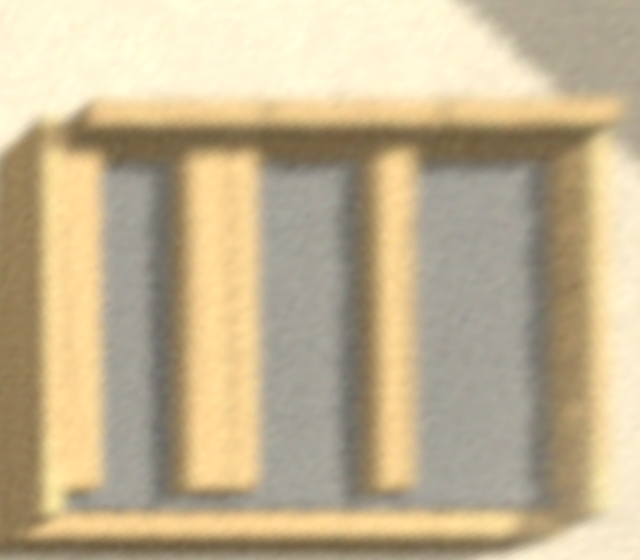

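View pics/r_top0.png

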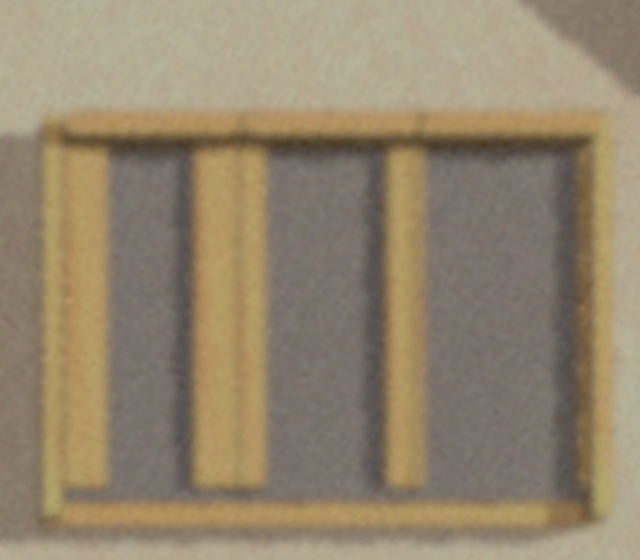

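```bash
python3 - <<'E'
from h import *
T=dict(large=((283,164.8),(289.7,214.4),50),med=((168,162.4),(238.8,323.5),48),sa=((221.8,227.8),(334.5,287.1),46),sb=((278.4,226.3),(349.4,234.7),46))
zt=np.load("top0.npz")['p'];zs=np.load("side0.npz")['p']
for k,(a,b,h) in T.items():
    print(k,on_plane("top",a,h)[0].round(1),on_plane("side",b,h)[0].round(1))
c=np.array([[594.2+20.3,-225.4+84.6],[594.2,-225.4],[574,-310]]);print(c,np.hypot(*c.T))
E
```

```text
large [583.2  85.2  50. ] [582.5  89.6  50. ]
med [584.1 370.6  48. ] [583.8 375.4  48. ]
sa [425.5 231.9  46. ] [425.2 235.5  46. ]
sb [432.2  93.1  46. ] [432.5  96.8  46. ]
[[ 614.5 -140.8]
 [ 594.2 -225.4]
 [ 574.  -310. ]] [630.42437294 635.51459464 652.36186277]
```

```bash
cat > plan.py <<'E'
from h import *
import sys
def plan(*wps):
    """wps: (x,y,z,tiltdeg[,yaw])"""
    s=env.state(); p=s['eef_pos'];Rc=R.from_euler('xyz',s['tcp_rot'])
    print("t",s['t'].__round__(2),"p",p.round(1),"rot",s['tcp_rot'].round(3),"F",s['ft_force'].round(1),"open",round(s['opening'],3))
    for w in wps:
        yaw=w[4] if len(w)>4 else np.pi-.235
        Rt=R.from_euler('xyz',[np.pi,0,yaw])*R.from_rotvec([0,np.radians(w[3]),0])
        d=Rc.inv().apply(np.array(w[:3])-p); rv=np.degrees((Rc.inv()*Rt).as_rotvec())
        n=max(int(np.ceil(np.linalg.norm(d)/60)),int(np.ceil(np.linalg.norm(rv)/10)),1)
        print("mm",d.round(1),"total d/800",(d/800).round(4),"r/90",(rv/90).round(4),"n",n,"per",(d/800/n).round(4),(rv/90/n).round(4))
        p=np.array(w[:3]);Rc=Rt
# lane geometry
Yaw=-.235; ex=np.array([np.cos(Yaw),np.sin(Yaw)]);ey=np.array([-np.sin(Yaw),np.cos(Yaw)])
stop={'middle':np.array([594.2,-225.4])};stop['narrow']=stop['middle']+87*ey;stop['wide']=stop['middle']-87*ey
th=np.radians(6)
def lanept(l,s,h):
    """TCP world for point s mm uphill along floor from stop, h above floor along normal"""
    x=-s*np.cos(th)+h*np.sin(th); z=16+s*np.sin(th)+h*np.cos(th)
    return (*(stop[l]+x*ex),z)
if __name__=="__main__":
    print({l:np.round(stop[l],1) for l in stop})
    for a in sys.argv[1:]: pass
E
python3 -c "
from plan import *
plan((584,373,120,0),(584,373,17,0))"
```

```text
t 0.1 p [251.2 572.1 214.1] rot [-3.141 -0.     2.728] F [-0.6 -0.3 -0.1] open 1.001
mm [-384.8  -48.3   94.1] total d/800 [-0.481  -0.0604  0.1177] r/90 [-6.000e-04 -1.000e-04 -1.138e-01] n 7 per [-0.0687 -0.0086  0.0168] [-0.0001 -0.     -0.0163]
mm [  0.  -0. 103.] total d/800 [ 0.     -0.      0.1288] r/90 [0. 0. 0.] n 2 per [ 0.     -0.      0.0644] [0. 0. 0.]
```

arm_command:
  steps:
    - {"dx": -0.069, "dy": -0.009, "dz": 0.0168, "rz": -0.0163, "claw": -1}
    - {"dx": -0.069, "dy": -0.009, "dz": 0.0168, "rz": -0.0163, "claw": -1}
    - {"dx": -0.069, "dy": -0.009, "dz": 0.0168, "rz": -0.0163, "claw": -1}
    - {"dx": -0.069, "dy": -0.009, "dz": 0.0168, "rz": -0.0163, "claw": -1}
    - {"dx": -0.069, "dy": -0.009, "dz": 0.0168, "rz": -0.0163, "claw": -1}
    - {"dx": -0.069, "dy": -0.009, "dz": 0.0168, "rz": -0.0163, "claw": -1}
    - {"dx": -0.069, "dy": -0.009, "dz": 0.0168, "rz": -0.0163, "claw": -1}

```text
$.steps[0]: bad value
```

```bash
python3 -c "
from plan import *
plan((584,373,120,0),(584,373,17,0))"
```

```text
t 0.1 p [251.2 572.1 214.1] rot [-3.141 -0.     2.728] F [-0.6 -0.3 -0.1] open 1.001
mm [-384.8  -48.3   94.1] total d/800 [-0.481  -0.0604  0.1177] r/90 [-6.000e-04 -1.000e-04 -1.138e-01] n 7 per [-0.0687 -0.0086  0.0168] [-0.0001 -0.     -0.0163]
mm [  0.  -0. 103.] total d/800 [ 0.     -0.      0.1288] r/90 [0. 0. 0.] n 2 per [ 0.     -0.      0.0644] [0. 0. 0.]
```

arm_command:
  steps:
    - {"dx": -0.069, "dy": -0.009, "dz": 0.017, "rx": 0, "ry": 0, "rz": -0.016, "claw": -1}
    - {"dx": -0.069, "dy": -0.009, "dz": 0.017, "rx": 0, "ry": 0, "rz": -0.016, "claw": -1}
    - {"dx": -0.069, "dy": -0.009, "dz": 0.017, "rx": 0, "ry": 0, "rz": -0.016, "claw": -1}
    - {"dx": -0.069, "dy": -0.009, "dz": 0.017, "rx": 0, "ry": 0, "rz": -0.016, "claw": -1}
    - {"dx": -0.069, "dy": -0.009, "dz": 0.017, "rx": 0, "ry": 0, "rz": -0.016, "claw": -1}
    - {"dx": -0.069, "dy": -0.009, "dz": 0.017, "rx": 0, "ry": 0, "rz": -0.016, "claw": -1}
    - {"dx": -0.069, "dy": -0.009, "dz": 0.017, "rx": 0, "ry": 0, "rz": -0.016, "claw": -1}

```text
t: 0.98
eef_pos: [605.8, 394.6, 115.0]
tcp_rot: [-3.14, -0.002, 2.916]
ft_force: [-0.8, 1.6, 0.2]
opening: 1.002
```

```bash
python3 -c "
from plan import *
plan((584,373,120,0),(584,373,17,0))"
```

```text
t 0.97 p [605.8 394.6 115. ] rot [-3.140e+00 -2.000e-03  2.916e+00] F [-0.8  1.6  0.2] open 1.002
mm [ 16.4 -25.9  -4.9] total d/800 [ 0.0205 -0.0324 -0.0062] r/90 [-0.0007 -0.0012  0.006 ] n 1 per [ 0.0205 -0.0324 -0.0062] [-0.0007 -0.0012  0.006 ]
mm [  0.  -0. 103.] total d/800 [ 0.     -0.      0.1288] r/90 [0. 0. 0.] n 2 per [ 0.     -0.      0.0644] [0. 0. 0.]
```

arm_command:
  steps:
    - {"dx": 0.0205, "dy": -0.0325, "dz": 0, "rx": 0, "ry": 0, "rz": 0.006, "claw": -1}
    - {"dx": 0, "dy": 0, "dz": 0.06, "rx": 0, "ry": 0, "rz": 0, "claw": -1}
    - {"dx": 0, "dy": 0, "dz": 0.045, "rx": 0, "ry": 0, "rz": 0, "claw": -1}

```text
t: 1.35
eef_pos: [587.8, 369.1, 27.8]
tcp_rot: [-3.141, -0.001, 2.901]
ft_force: [0.7, 0.7, -0.2]
opening: 1.0
```

```bash
python3 -c "
from plan import *
plan((584,373,17,0))"
```

```text
t 1.35 p [587.8 369.1  27.8] rot [-3.141e+00 -1.000e-03  2.901e+00] F [ 0.7  0.7 -0.2] open 1.0
mm [ 4.6  2.9 10.8] total d/800 [0.0057 0.0037 0.0135] r/90 [-0.0004 -0.0004 -0.0036] n 1 per [0.0057 0.0037 0.0135] [-0.0004 -0.0004 -0.0036]
```

arm_command:
  steps:
    - {"dx": 0.0057, "dy": 0.0037, "dz": 0.0135, "rx": 0, "ry": 0, "rz": -0.003, "claw": -1}
    - {"dx": 0, "dy": 0, "dz": 0, "rx": 0, "ry": 0, "rz": 0, "claw": -1}

```text
t: 1.6
eef_pos: [582.7, 372.7, 14.4]
tcp_rot: [-3.138, -0.004, 2.906]
ft_force: [-0.0, 0.4, 0.4]
opening: 1.0
```

```bash
python3 -c "
from plan import *
plan((584,373,17,0))
for n in ('side','top'):
    p,d=env.read_camera(n); cv2.imwrite('pics/m1%s.png'%n,p[...,::-1])"
```

```text
t 1.6 p [582.7 372.7  14.4] rot [-3.138 -0.004  2.906] F [-0.   0.4  0.4] open 1.0
mm [-1.2  0.6 -2.6] total d/800 [-0.0015  0.0007 -0.0032] r/90 [-0.0022 -0.0027 -0.0004] n 1 per [-0.0015  0.0007 -0.0032] [-0.0022 -0.0027 -0.0004]
```

View pics/m1side.png

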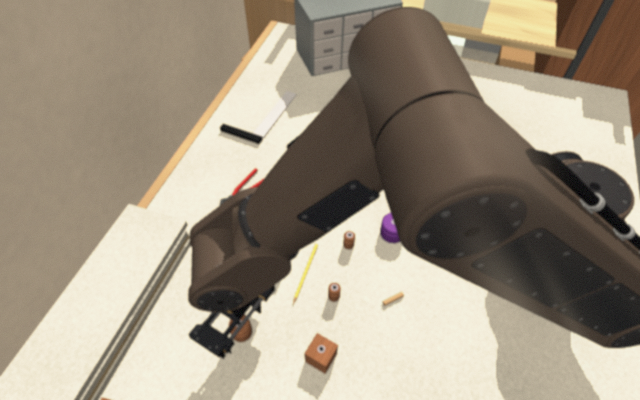

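View pics/m1top.png

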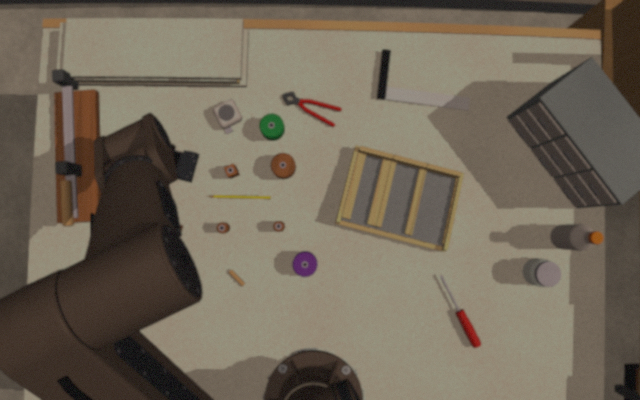

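arm_command:
  steps:
    - {"dx": -0.001, "dy": 0, "dz": -0.0032, "rx": 0, "ry": 0, "rz": 0, "claw": -1}
    - {"dx": 0, "dy": 0, "dz": 0, "rx": 0, "ry": 0, "rz": 0, "claw": 1}
    - {"dx": 0, "dy": 0, "dz": 0, "rx": 0, "ry": 0, "rz": 0, "claw": 1}
    - {"dx": 0, "dy": 0, "dz": 0, "rx": 0, "ry": 0, "rz": 0, "claw": 1}
    - {"dx": 0, "dy": 0, "dz": 0, "rx": 0, "ry": 0, "rz": 0, "claw": 1}
    - {"dx": 0, "dy": 0, "dz": 0, "rx": 0, "ry": 0, "rz": 0, "claw": 1}

```text
t: 2.45
eef_pos: [585.5, 373.4, 21.9]
tcp_rot: [3.141, 0.001, 2.906]
ft_force: [0.5, 0.6, -0.3]
opening: 0.529
```

```bash
python3 -c "
from plan import *
print(lanept('middle',80,60),lanept('middle',80,20))
plan((584,373,110,0),(*lanept('middle',80,80)[:2],130,0),(*lanept('middle',80,40),6),(*lanept('middle',80,20),6))"
```

```text
(np.float64(522.9243812951179), np.float64(-208.33492738549464), np.float64(84.03359078350869)) (np.float64(518.8581641109078), np.float64(-207.36137860716403), np.float64(44.252714968777745))
t 2.45 p [585.5 373.4  21.9] rot [3.141e+00 1.000e-03 2.906e+00] F [ 0.5  0.6 -0.3] open 0.529
mm [  1.3  -0.6 -88.1] total d/800 [ 0.0016 -0.0008 -0.1101] r/90 [ 0.0006  0.0008 -0.0004] n 2 per [ 0.0008 -0.0004 -0.0551] [ 0.0003  0.0004 -0.0002]
mm [ -78.1 -579.6  -20. ] total d/800 [-0.0976 -0.7245 -0.025 ] r/90 [0. 0. 0.] n 10 per [-0.0098 -0.0724 -0.0025] [0. 0. 0.]
mm [ 4.2  0.  65.9] total d/800 [0.0052 0.     0.0823] r/90 [0.     0.0667 0.    ] n 2 per [0.0026 0.     0.0412] [0.     0.0333 0.    ]
mm [ 0. -0. 20.] total d/800 [ 0.    -0.     0.025] r/90 [0. 0. 0.] n 1 per [ 0.    -0.     0.025] [0. 0. 0.]
```

arm_command:
  steps:
    - {"dx": 0, "dy": 0, "dz": 0, "rx": 0, "ry": 0, "rz": 0, "claw": 1}
    - {"dx": 0, "dy": 0, "dz": 0, "rx": 0, "ry": 0, "rz": 0, "claw": 1}

```text
t: 2.7
eef_pos: [585.5, 373.4, 21.9]
tcp_rot: [3.141, 0.001, 2.906]
ft_force: [-0.3, 0.5, 0.6]
opening: 0.469
```

arm_command:
  steps:
    - {"dx": 0, "dy": 0, "dz": 0, "rx": 0, "ry": 0, "rz": 0, "claw": 1}
    - {"dx": 0, "dy": 0, "dz": -0.055, "rx": 0, "ry": 0, "rz": 0, "claw": 1}
    - {"dx": 0, "dy": 0, "dz": -0.055, "rx": 0, "ry": 0, "rz": 0, "claw": 1}
    - {"dx": 0, "dy": 0, "dz": 0, "rx": 0, "ry": 0, "rz": 0, "claw": 1}

```text
t: 3.2
eef_pos: [585.1, 373.1, 111.0]
tcp_rot: [-3.141, -0.001, 2.906]
ft_force: [0.5, -0.1, -1.1]
opening: 0.47
```

```bash
python3 -c "
from plan import *
plan((*lanept('middle',80,80)[:2],130,0))
p,d=env.read_camera('side'); cv2.imwrite('pics/m2.png',p[200:,100:400,::-1].repeat(2,0).repeat(2,1))"
```

```text
t 3.2 p [585.1 373.1 111. ] rot [-3.141e+00 -1.000e-03  2.906e+00] F [ 0.5 -0.1 -1.1] open 0.47
mm [ -77.5 -579.8  -18.7] total d/800 [-0.0968 -0.7248 -0.0234] r/90 [-0.0004 -0.0004 -0.0005] n 10 per [-0.0097 -0.0725 -0.0023] [-0. -0. -0.]
```

View pics/m2.png

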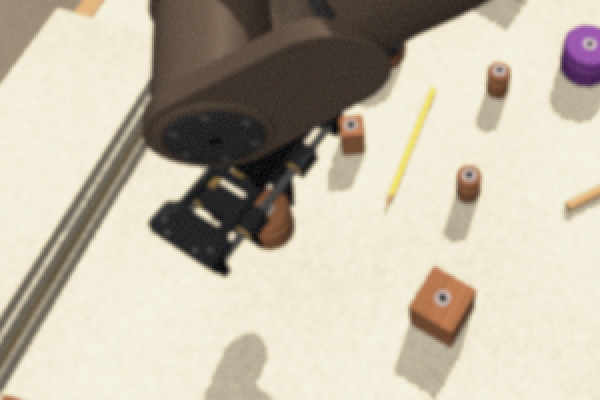

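arm_command:
  steps:
    - {"dx": -0.0097, "dy": -0.0725, "dz": -0.0023, "rx": 0, "ry": 0, "rz": 0, "claw": 1}
    - {"dx": -0.0097, "dy": -0.0725, "dz": -0.0023, "rx": 0, "ry": 0, "rz": 0, "claw": 1}
    - {"dx": -0.0097, "dy": -0.0725, "dz": -0.0023, "rx": 0, "ry": 0, "rz": 0, "claw": 1}
    - {"dx": -0.0097, "dy": -0.0725, "dz": -0.0023, "rx": 0, "ry": 0, "rz": 0, "claw": 1}
    - {"dx": -0.0097, "dy": -0.0725, "dz": -0.0023, "rx": 0, "ry": 0, "rz": 0, "claw": 1}
    - {"dx": -0.0097, "dy": -0.0725, "dz": -0.0023, "rx": 0, "ry": 0, "rz": 0, "claw": 1}
    - {"dx": -0.0097, "dy": -0.0725, "dz": -0.0023, "rx": 0, "ry": 0, "rz": 0, "claw": 1}
    - {"dx": -0.0097, "dy": -0.0725, "dz": -0.0023, "rx": 0, "ry": 0, "rz": 0, "claw": 1}
    - {"dx": -0.0097, "dy": -0.0725, "dz": -0.0023, "rx": 0, "ry": 0, "rz": 0, "claw": 1}
    - {"dx": 0, "dy": 0, "dz": 0, "rx": 0, "ry": 0, "rz": 0, "claw": 1}

```text
t: 4.5
eef_pos: [522.6, -166.8, 113.5]
tcp_rot: [-3.135, -0.022, 2.908]
ft_force: [0.2, 0.1, -1.2]
opening: 0.468
```

```bash
python3 -c "
from plan import *
plan((*lanept('middle',80,40),6),(*lanept('middle',80,24),6))"
```

```text
t 4.5 p [ 522.6 -166.8  113.5] rot [-3.135 -0.022  2.908] F [ 0.2  0.1 -1.2] open 0.468
mm [ -8.9 -40.   49.4] total d/800 [-0.0112 -0.0501  0.0618] r/90 [-0.004   0.0529  0.0006] n 2 per [-0.0056 -0.025   0.0309] [-0.002   0.0265  0.0003]
mm [ 0. -0. 16.] total d/800 [ 0.   -0.    0.02] r/90 [0. 0. 0.] n 1 per [ 0.   -0.    0.02] [0. 0. 0.]
```

arm_command:
  steps:
    - {"dx": -0.0112, "dy": -0.05, "dz": 0.015, "rx": -0.004, "ry": 0.053, "rz": 0, "claw": 1}
    - {"dx": 0, "dy": 0, "dz": 0.03, "rx": 0, "ry": 0, "rz": 0, "claw": 1}
    - {"dx": 0, "dy": 0, "dz": 0, "rx": 0, "ry": 0, "rz": 0, "claw": 1}

```text
t: 4.88
eef_pos: [517.7, -206.1, 73.9]
tcp_rot: [3.139, -0.113, 2.908]
ft_force: [-0.7, 0.4, -1.1]
opening: 0.47
```

```bash
python3 -c "
from plan import *
plan((*lanept('middle',80,40),6),(*lanept('middle',80,24),6))"
```

```text
t 4.88 p [ 517.7 -206.1   73.9] rot [ 3.139 -0.113  2.908] F [-0.7  0.4 -1.1] open 0.47
mm [-4.6 -1.   9.3] total d/800 [-0.0057 -0.0012  0.0116] r/90 [ 0.0013 -0.0051  0.0006] n 1 per [-0.0057 -0.0012  0.0116] [ 0.0013 -0.0051  0.0006]
mm [ 0. -0. 16.] total d/800 [ 0.   -0.    0.02] r/90 [0. 0. 0.] n 1 per [ 0.   -0.    0.02] [0. 0. 0.]
```

arm_command:
  steps:
    - {"dx": -0.0057, "dy": -0.001, "dz": 0.0116, "rx": 0, "ry": -0.005, "rz": 0, "claw": 1}
    - {"dx": 0, "dy": 0, "dz": 0.013, "rx": 0, "ry": 0, "rz": 0, "claw": 1}
    - {"dx": 0, "dy": 0, "dz": 0, "rx": 0, "ry": 0, "rz": 0, "claw": 1}

```text
t: 5.25
eef_pos: [520.5, -205.8, 53.1]
tcp_rot: [3.14, -0.104, 2.91]
ft_force: [0.6, -0.3, -0.2]
opening: 0.465
```

```bash
python3 -c "
from plan import *
plan((*lanept('middle',80,24),6),(*lanept('middle',26,24),6))
for n in ('side','top'):
    p,d=env.read_camera(n); cv2.imwrite('pics/m3%s.png'%n,p[80:280,250:500,::-1].repeat(3,0).repeat(3,1))"
```

```text
t 5.25 p [ 520.5 -205.8   53.1] rot [ 3.14  -0.104  2.91 ] F [ 0.6 -0.3 -0.2] open 0.465
mm [ 0.3 -1.9  5. ] total d/800 [ 0.0004 -0.0024  0.0062] r/90 [0.0011 0.0005 0.0021] n 1 per [ 0.0004 -0.0024  0.0062] [0.0011 0.0005 0.0021]
mm [-54.   0.   0.] total d/800 [-0.0675  0.      0.    ] r/90 [0. 0. 0.] n 1 per [-0.0675  0.      0.    ] [0. 0. 0.]
```

View pics/m3side.png

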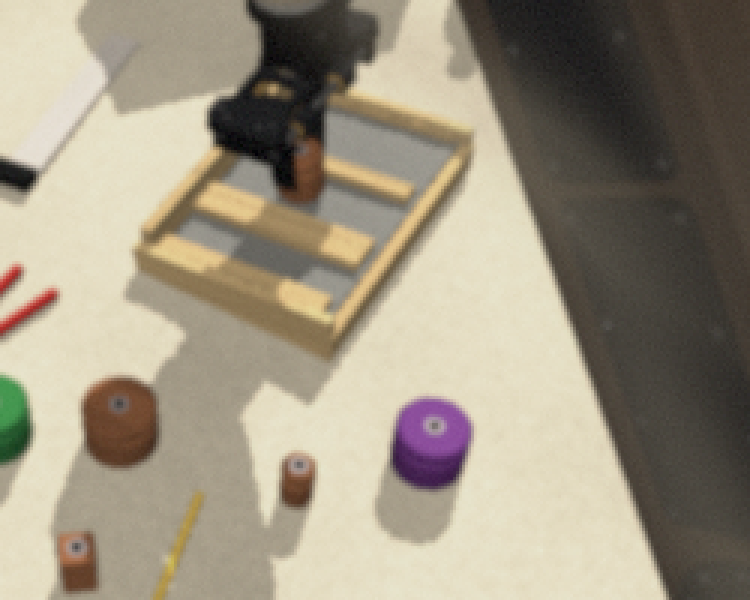

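View pics/m3top.png

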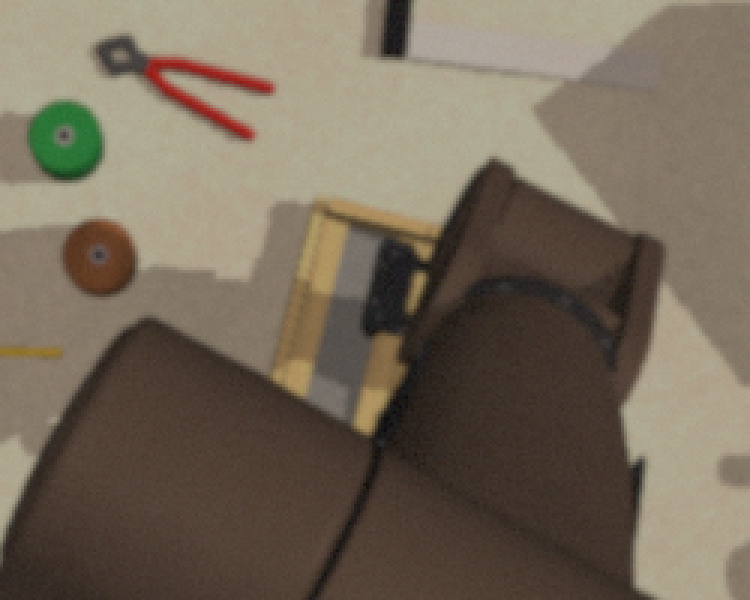

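arm_command:
  steps:
    - {"dx": 0, "dy": -0.002, "dz": 0.005, "rx": 0.001, "ry": 0, "rz": 0.002, "claw": 1}
    - {"dx": -0.018, "dy": 0, "dz": 0, "rx": 0, "ry": 0, "rz": 0, "claw": 1}
    - {"dx": -0.018, "dy": 0, "dz": 0, "rx": 0, "ry": 0, "rz": 0, "claw": 1}
    - {"dx": -0.016, "dy": 0, "dz": 0, "rx": 0, "ry": 0, "rz": 0, "claw": 1}
    - {"dx": 0, "dy": 0, "dz": 0, "rx": 0, "ry": 0, "rz": 0, "claw": 1}

```text
t: 5.98
eef_pos: [564.4, -218.5, 46.0]
tcp_rot: [-3.141, -0.1, 2.906]
ft_force: [-0.5, -0.0, -0.8]
opening: 0.467
```

```bash
python3 -c "
from plan import *
plan((*lanept('middle',22.5,23),6))"
```

```text
t 5.97 p [ 564.4 -218.5   46. ] rot [-3.141 -0.1    2.906] F [-0.5 -0.  -0.8] open 0.467
mm [-11.1   0.2   3.6] total d/800 [-0.0138  0.0003  0.0045] r/90 [-0.0005  0.0028 -0.0002] n 1 per [-0.0138  0.0003  0.0045] [-0.0005  0.0028 -0.0002]
```

arm_command:
  steps:
    - {"dx": -0.006, "dy": 0, "dz": 0.003, "rx": 0, "ry": 0.003, "rz": 0, "claw": 1}
    - {"dx": 0, "dy": 0, "dz": 0.001, "rx": 0, "ry": 0, "rz": 0, "claw": 1}
    - {"dx": 0, "dy": 0, "dz": 0, "rx": 0, "ry": 0, "rz": 0, "claw": 1}

```text
t: 6.35
eef_pos: [568.5, -219.3, 41.8]
tcp_rot: [-3.141, -0.106, 2.906]
ft_force: [0.1, -0.6, -0.2]
opening: 0.47
```

arm_command:
  steps:
    - {"dx": -0.003, "dy": 0, "dz": 0, "rx": 0, "ry": 0, "rz": 0, "claw": 1}
    - {"dx": 0, "dy": 0, "dz": 0, "rx": 0, "ry": 0, "rz": 0, "claw": 1}

```text
t: 6.6
eef_pos: [570.8, -219.9, 41.7]
tcp_rot: [-3.141, -0.106, 2.906]
ft_force: [-0.2, 0.5, -2.1]
opening: 0.467
```

```bash
python3 -c "
from plan import *
plan((*lanept('middle',22.5,23),6))"
```

```text
t 6.6 p [ 570.8 -219.9   41.7] rot [-3.141 -0.106  2.906] F [-0.2  0.5 -2.1] open 0.467
mm [-4.1  0.1  0. ] total d/800 [-0.0052  0.0002  0.    ] r/90 [-0.0004 -0.001  -0.0003] n 1 per [-0.0052  0.0002  0.    ] [-0.0004 -0.001  -0.0003]
```

arm_command:
  steps:
    - {"dx": -0.003, "dy": 0, "dz": 0, "rx": 0, "ry": 0, "rz": 0, "claw": 1}
    - {"dx": 0, "dy": 0, "dz": 0, "rx": 0, "ry": 0, "rz": 0, "claw": 1}

```text
t: 6.85
eef_pos: [573.3, -220.5, 41.6]
tcp_rot: [-3.141, -0.106, 2.906]
ft_force: [-0.3, -0.1, -0.9]
opening: 0.466
```

arm_command:
  steps:
    - {"dx": -0.002, "dy": 0, "dz": 0, "rx": 0, "ry": 0, "rz": 0, "claw": 1}
    - {"dx": 0, "dy": 0, "dz": 0, "rx": 0, "ry": 0, "rz": 0, "claw": 1}

```text
t: 7.1
eef_pos: [573.8, -220.6, 41.3]
tcp_rot: [-3.141, -0.109, 2.906]
ft_force: [-0.3, 0.0, 0.0]
opening: 0.466
```

arm_command:
  steps:
    - {"dx": -0.002, "dy": 0, "dz": 0, "rx": 0, "ry": 0, "rz": 0, "claw": 1}
    - {"dx": 0, "dy": 0, "dz": 0, "rx": 0, "ry": 0, "rz": 0, "claw": 1}

```text
t: 7.35
eef_pos: [573.8, -220.5, 41.1]
tcp_rot: [3.141, -0.113, 2.906]
ft_force: [0.2, -0.6, -1.1]
opening: 0.468
```

arm_command:
  steps:
    - {"dx": -0.004, "dy": 0, "dz": 0, "rx": 0, "ry": 0, "rz": 0, "claw": 1}
    - {"dx": 0, "dy": 0, "dz": 0, "rx": 0, "ry": 0, "rz": 0, "claw": 1}

```text
t: 7.6
eef_pos: [573.6, -220.3, 40.5]
tcp_rot: [3.141, -0.122, 2.907]
ft_force: [-0.1, -0.1, -0.1]
opening: 0.466
```

```bash
python3 -c "
from plan import *
plan((*lanept('middle',22.5,23),6))
for n in ('side','top'):
    p,d=env.read_camera(n); cv2.imwrite('pics/m4%s.png'%n,p[90:210,280:420,::-1].repeat(5,0).repeat(5,1))"
```

```text
t 7.6 p [ 573.6 -220.3   40.5] rot [ 3.141 -0.122  2.907] F [-0.1 -0.1 -0.1] open 0.466
mm [-1.1 -0.2 -0.8] total d/800 [-0.0014 -0.0002 -0.001 ] r/90 [ 0.0006 -0.0108  0.0001] n 1 per [-0.0014 -0.0002 -0.001 ] [ 0.0006 -0.0108  0.0001]
```

View pics/m4side.png

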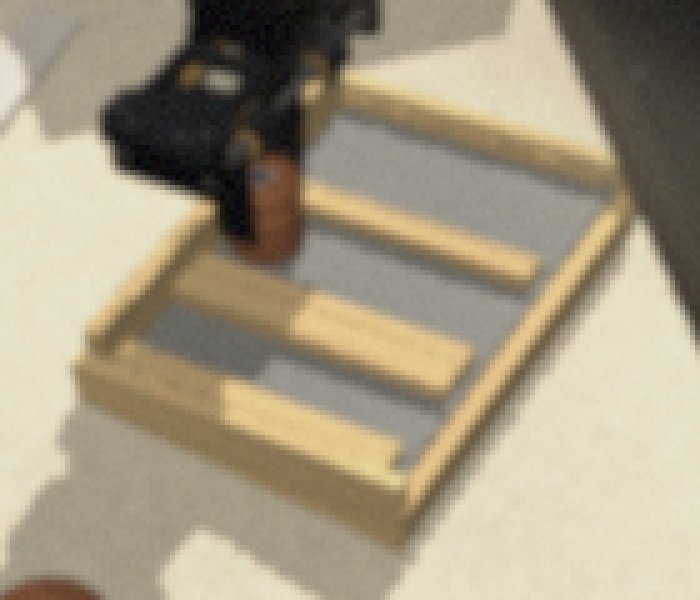

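arm_command:
  steps:
    - {"dx": 0, "dy": 0, "dz": 0, "rx": 0, "ry": -0.01, "rz": 0, "claw": 1}
    - {"dx": 0, "dy": 0, "dz": 0, "rx": 0, "ry": 0, "rz": 0, "claw": -0.25}
    - {"dx": 0, "dy": 0, "dz": 0, "rx": 0, "ry": 0, "rz": 0, "claw": -0.25}
    - {"dx": 0, "dy": 0, "dz": 0, "rx": 0, "ry": 0, "rz": 0, "claw": -0.25}
    - {"dx": 0, "dy": 0, "dz": 0, "rx": 0, "ry": 0, "rz": 0, "claw": -0.25}

```text
t: 8.32
eef_pos: [575.7, -220.9, 40.9]
tcp_rot: [3.141, -0.1, 2.907]
ft_force: [0.3, -0.4, 1.1]
opening: 0.63
```

```bash
python3 -c "
from plan import *
plan((573.8,-220.4,130,0),(425.4,233.7,120,0))"
```

```text
t 8.32 p [ 575.7 -220.9   40.9] rot [ 3.141 -0.1    2.907] F [ 0.3 -0.4  1.1] open 0.63
mm [ 10.8   0.1 -88.4] total d/800 [ 1.350e-02  1.000e-04 -1.105e-01] r/90 [ 0.0002 -0.0635  0.0001] n 2 per [ 0.0068  0.0001 -0.0553] [ 0.0001 -0.0318  0.    ]
mm [250.1 407.1  10. ] total d/800 [0.3126 0.5088 0.0125] r/90 [0. 0. 0.] n 8 per [0.0391 0.0636 0.0016] [0. 0. 0.]
```

arm_command:
  steps:
    - {"dx": 0, "dy": 0, "dz": -0.055, "rx": 0, "ry": 0, "rz": 0, "claw": -0.25}
    - {"dx": 0, "dy": 0, "dz": -0.055, "rx": 0, "ry": -0.0635, "rz": 0, "claw": -0.25}
    - {"dx": 0.039, "dy": 0.0635, "dz": 0, "rx": 0, "ry": 0, "rz": 0, "claw": -0.25}
    - {"dx": 0.039, "dy": 0.0635, "dz": 0, "rx": 0, "ry": 0, "rz": 0, "claw": -0.25}
    - {"dx": 0.039, "dy": 0.0635, "dz": 0, "rx": 0, "ry": 0, "rz": 0, "claw": -0.25}
    - {"dx": 0.039, "dy": 0.0635, "dz": 0, "rx": 0, "ry": 0, "rz": 0, "claw": -0.25}
    - {"dx": 0.039, "dy": 0.0635, "dz": 0, "rx": 0, "ry": 0, "rz": 0, "claw": -0.25}
    - {"dx": 0.039, "dy": 0.0635, "dz": 0, "rx": 0, "ry": 0, "rz": 0, "claw": -0.25}
    - {"dx": 0.039, "dy": 0.0635, "dz": 0, "rx": 0, "ry": 0, "rz": 0, "claw": -0.25}
    - {"dx": 0, "dy": 0, "dz": 0, "rx": 0, "ry": 0, "rz": 0, "claw": -0.25}

```text
t: 9.57
eef_pos: [453.1, 184.6, 131.4]
tcp_rot: [3.139, 0.011, 2.905]
ft_force: [-0.3, 0.7, 0.2]
opening: 0.623
```

```bash
python3 -c "
from plan import *
plan((425.4,233.7,80,0),(425.4,233.7,18,0))
for n in ('top',):
    p,d=env.read_camera(n); cv2.imwrite('pics/m5%s.png'%n,p[...,::-1])"
```

```text
t 9.57 p [453.1 184.6 131.4] rot [3.139 0.011 2.905] F [-0.3  0.7  0.2] open 0.623
mm [39.  41.1 51.1] total d/800 [0.0488 0.0514 0.0639] r/90 [ 0.0015  0.0067 -0.0012] n 2 per [0.0244 0.0257 0.032 ] [ 0.0007  0.0034 -0.0006]
mm [ 0. -0. 62.] total d/800 [ 0.     -0.      0.0775] r/90 [0. 0. 0.] n 2 per [ 0.     -0.      0.0388] [0. 0. 0.]
```

View pics/m5top.png

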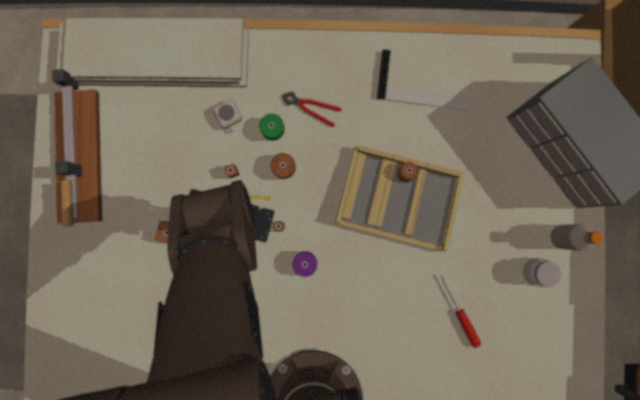

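arm_command:
  steps:
    - {"dx": 0.0488, "dy": 0.0514, "dz": 0.02, "rx": 0.0015, "ry": 0.0067, "rz": 0, "claw": -0.25}
    - {"dx": 0, "dy": 0, "dz": 0.03, "rx": 0, "ry": 0, "rz": 0, "claw": -0.25}
    - {"dx": 0, "dy": 0, "dz": 0, "rx": 0, "ry": 0, "rz": 0, "claw": -0.25}

```text
t: 10.0
eef_pos: [427.7, 231.3, 90.8]
tcp_rot: [3.141, 0.002, 2.9]
ft_force: [0.4, -0.2, -0.1]
opening: 0.624
```

```bash
python3 -c "
from plan import *
plan((425.4,233.7,80,0),(425.4,233.7,18,0))"
```

```text
t 10.0 p [427.7 231.3  90.8] rot [3.141e+00 2.000e-03 2.900e+00] F [ 0.4 -0.2 -0.1] open 0.624
mm [ 2.8  1.7 10.8] total d/800 [0.0035 0.0022 0.0135] r/90 [ 0.0006  0.0015 -0.0044] n 1 per [0.0035 0.0022 0.0135] [ 0.0006  0.0015 -0.0044]
mm [ 0. -0. 62.] total d/800 [ 0.     -0.      0.0775] r/90 [0. 0. 0.] n 2 per [ 0.     -0.      0.0388] [0. 0. 0.]
```

arm_command:
  steps:
    - {"dx": 0.0035, "dy": 0.0022, "dz": 0.0135, "rx": 0, "ry": 0.0015, "rz": -0.0044, "claw": -0.25}
    - {"dx": 0, "dy": 0, "dz": 0.037, "rx": 0, "ry": 0, "rz": 0, "claw": -0.25}
    - {"dx": 0, "dy": 0, "dz": 0.037, "rx": 0, "ry": 0, "rz": 0, "claw": -0.25}
    - {"dx": 0, "dy": 0, "dz": 0, "rx": 0, "ry": 0, "rz": 0, "claw": -0.25}

```text
t: 10.5
eef_pos: [428.6, 231.5, 20.7]
tcp_rot: [3.138, 0.003, 2.902]
ft_force: [0.8, -0.0, -0.3]
opening: 0.623
```

```bash
python3 -c "
from plan import *
plan((425.4,233.7,19,0))
for n in ('side',):
    p,d=env.read_camera(n); cv2.imwrite('pics/s1%s.png'%n,p[...,::-1])"
```

```text
t 10.5 p [428.6 231.5  20.7] rot [3.138e+00 3.000e-03 2.902e+00] F [ 0.8 -0.  -0.3] open 0.623
mm [3.6 1.4 1.7] total d/800 [0.0045 0.0018 0.0021] r/90 [ 0.0021  0.0021 -0.0028] n 1 per [0.0045 0.0018 0.0021] [ 0.0021  0.0021 -0.0028]
```

View pics/s1side.png

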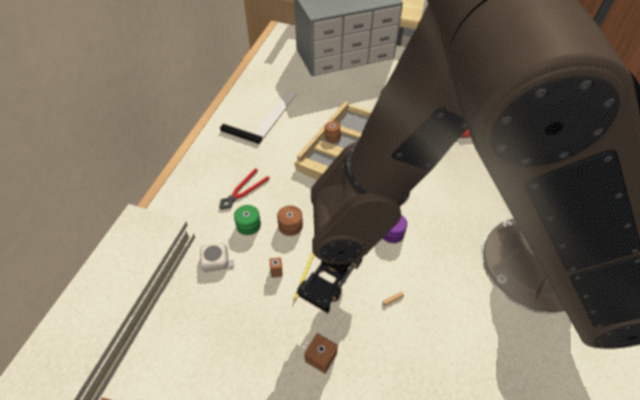

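arm_command:
  steps:
    - {"dx": 0.004, "dy": 0.0016, "dz": 0.001, "rx": 0.002, "ry": 0.002, "rz": -0.003, "claw": -0.25}
    - {"dx": 0, "dy": 0, "dz": 0, "rx": 0, "ry": 0, "rz": 0, "claw": 1}
    - {"dx": 0, "dy": 0, "dz": 0, "rx": 0, "ry": 0, "rz": 0, "claw": 1}
    - {"dx": 0, "dy": 0, "dz": 0, "rx": 0, "ry": 0, "rz": 0, "claw": 1}
    - {"dx": 0, "dy": 0, "dz": 0, "rx": 0, "ry": 0, "rz": 0, "claw": 1}
    - {"dx": 0, "dy": 0, "dz": 0, "rx": 0, "ry": 0, "rz": 0, "claw": 1}
    - {"dx": 0, "dy": 0, "dz": 0, "rx": 0, "ry": 0, "rz": 0, "claw": 1}
    - {"dx": 0, "dy": 0, "dz": 0, "rx": 0, "ry": 0, "rz": 0, "claw": 1}

```text
t: 11.55
eef_pos: [427.5, 234.1, 24.0]
tcp_rot: [3.138, 0.005, 2.907]
ft_force: [-0.5, -0.3, 0.2]
opening: 0.288
```

```bash
python3 -c "
from plan import *
plan((425.4,233.7,120,0),(*lanept('narrow',80,80)[:2],130,0))"
```

```text
t 11.55 p [427.5 234.1  24. ] rot [3.138 0.005 2.907] F [-0.5 -0.3  0.2] open 0.288
mm [  1.4  -0.5 -96.1] total d/800 [ 0.0018 -0.0007 -0.1201] r/90 [0.0023 0.0034 0.0002] n 2 per [ 0.0009 -0.0003 -0.06  ] [0.0012 0.0017 0.0001]
mm [-199.9 -320.2  -10. ] total d/800 [-0.2498 -0.4002 -0.0125] r/90 [0. 0. 0.] n 7 per [-0.0357 -0.0572 -0.0018] [0. 0. 0.]
```

arm_command:
  steps:
    - {"dx": 0, "dy": 0, "dz": -0.06, "rx": 0, "ry": 0, "rz": 0, "claw": 1}
    - {"dx": 0, "dy": 0, "dz": -0.06, "rx": 0, "ry": 0, "rz": 0, "claw": 1}
    - {"dx": -0.0357, "dy": -0.0572, "dz": -0.001, "rx": 0, "ry": 0, "rz": 0, "claw": 1}
    - {"dx": -0.0357, "dy": -0.0572, "dz": -0.001, "rx": 0, "ry": 0, "rz": 0, "claw": 1}
    - {"dx": -0.0357, "dy": -0.0572, "dz": -0.001, "rx": 0, "ry": 0, "rz": 0, "claw": 1}
    - {"dx": -0.0357, "dy": -0.0572, "dz": -0.001, "rx": 0, "ry": 0, "rz": 0, "claw": 1}
    - {"dx": -0.0357, "dy": -0.0572, "dz": -0.001, "rx": 0, "ry": 0, "rz": 0, "claw": 1}
    - {"dx": -0.0357, "dy": -0.0572, "dz": -0.001, "rx": 0, "ry": 0, "rz": 0, "claw": 1}
    - {"dx": -0.0357, "dy": -0.0572, "dz": -0.001, "rx": 0, "ry": 0, "rz": 0, "claw": 1}
    - {"dx": 0, "dy": 0, "dz": 0, "rx": 0, "ry": 0, "rz": 0, "claw": 1}

```text
t: 12.8
eef_pos: [551.1, -135.2, 128.6]
tcp_rot: [3.139, 0.007, 2.91]
ft_force: [-0.5, 0.3, -0.5]
opening: 0.286
```

```bash
python3 -c "
from plan import *
plan((*lanept('narrow',80,60),6),(*lanept('narrow',80,28),6))"
```

```text
t 12.8 p [ 551.1 -135.2  128.6] rot [3.139 0.007 2.91 ] F [-0.5  0.3 -0.5] open 0.286
mm [10.7  9.2 44.6] total d/800 [0.0133 0.0115 0.0557] r/90 [0.0017 0.071  0.0023] n 1 per [0.0133 0.0115 0.0557] [0.0017 0.071  0.0023]
mm [ 0.  0. 32.] total d/800 [0.   0.   0.04] r/90 [0. 0. 0.] n 1 per [0.   0.   0.04] [0. 0. 0.]
```

arm_command:
  steps:
    - {"dx": 0.0133, "dy": 0.0115, "dz": 0.04, "rx": 0.0017, "ry": 0.071, "rz": 0.002, "claw": 1}
    - {"dx": 0, "dy": 0, "dz": 0.015, "rx": 0, "ry": 0, "rz": 0, "claw": 1}
    - {"dx": 0, "dy": 0, "dz": 0, "rx": 0, "ry": 0, "rz": 0, "claw": 1}

```text
t: 13.18
eef_pos: [541.0, -122.5, 83.9]
tcp_rot: [3.141, -0.105, 2.907]
ft_force: [-0.1, -0.9, -0.5]
opening: 0.289
```

```bash
python3 -c "
from plan import *
plan((*lanept('narrow',80,40),6),(*lanept('narrow',80,28),6))"
```

```text
t 13.18 p [ 541.  -122.5   83.9] rot [ 3.141 -0.105  2.907] F [-0.1 -0.9 -0.5] open 0.289
mm [-2.4 -0.7 19.6] total d/800 [-0.003  -0.0009  0.0245] r/90 [ 0.0001 -0.0003  0.0002] n 1 per [-0.003  -0.0009  0.0245] [ 0.0001 -0.0003  0.0002]
mm [-0.  0. 12.] total d/800 [-0.     0.     0.015] r/90 [0. 0. 0.] n 1 per [-0.     0.     0.015] [0. 0. 0.]
```

arm_command:
  steps:
    - {"dx": -0.003, "dy": -0.001, "dz": 0.022, "rx": 0, "ry": 0, "rz": 0, "claw": 1}
    - {"dx": 0, "dy": 0, "dz": 0.018, "rx": 0, "ry": 0, "rz": 0, "claw": 1}
    - {"dx": 0, "dy": 0, "dz": 0, "rx": 0, "ry": 0, "rz": 0, "claw": 1}

```text
t: 13.55
eef_pos: [540.5, -122.4, 53.3]
tcp_rot: [3.142, -0.099, 2.908]
ft_force: [-0.1, 0.7, 0.0]
opening: 0.287
```

```bash
python3 -c "
from plan import *
plan((*lanept('narrow',80,25),6),(*lanept('narrow',20,25),6))
for n in ('side','top'):
    p,d=env.read_camera(n); cv2.imwrite('pics/s2%s.png'%n,p[90:250,300:500,::-1].repeat(3,0).repeat(3,1))"
```

```text
t 13.55 p [ 540.5 -122.4   53.3] rot [ 3.142 -0.099  2.908] F [-0.1  0.7  0. ] open 0.287
mm [ 0.3 -0.7  4.2] total d/800 [ 0.0004 -0.0008  0.0052] r/90 [-0.0001  0.0037  0.0012] n 1 per [ 0.0004 -0.0008  0.0052] [-0.0001  0.0037  0.0012]
mm [-60.   0.  -0.] total d/800 [-0.075  0.    -0.   ] r/90 [0. 0. 0.] n 2 per [-0.0375  0.     -0.    ] [0. 0. 0.]
```

View pics/s2side.png

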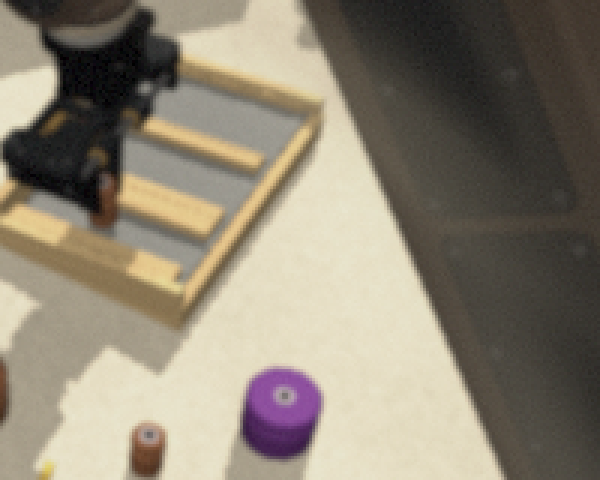

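View pics/s2top.png

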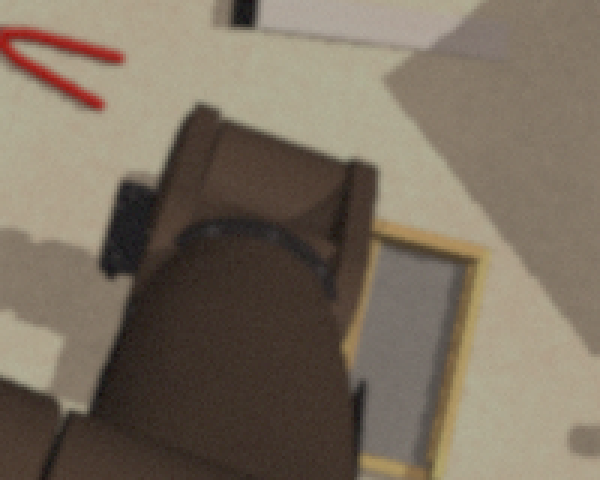

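arm_command:
  steps:
    - {"dx": 0, "dy": -0.001, "dz": 0.0045, "rx": 0, "ry": 0.004, "rz": 0.001, "claw": 1}
    - {"dx": -0.022, "dy": 0, "dz": 0, "rx": 0, "ry": 0, "rz": 0, "claw": 1}
    - {"dx": -0.022, "dy": 0, "dz": 0, "rx": 0, "ry": 0, "rz": 0, "claw": 1}
    - {"dx": -0.022, "dy": 0, "dz": 0, "rx": 0, "ry": 0, "rz": 0, "claw": 1}
    - {"dx": 0, "dy": 0, "dz": 0, "rx": 0, "ry": 0, "rz": 0, "claw": 1}

```text
t: 14.28
eef_pos: [593.6, -136.4, 46.6]
tcp_rot: [-3.141, -0.102, 2.906]
ft_force: [-0.7, 0.5, 0.0]
opening: 0.29
```

```bash
python3 -c "
from plan import *
plan((*lanept('narrow',14,25),6))"
```

```text
t 14.28 p [ 593.6 -136.4   46.6] rot [-3.141 -0.102  2.906] F [-0.7  0.5  0. ] open 0.29
mm [-10.4   0.6   3.2] total d/800 [-0.013   0.0007  0.004 ] r/90 [-0.0004  0.0019 -0.0001] n 1 per [-0.013   0.0007  0.004 ] [-0.0004  0.0019 -0.0001]
```

arm_command:
  steps:
    - {"dx": -0.005, "dy": 0.001, "dz": 0.004, "rx": 0, "ry": 0.002, "rz": 0, "claw": 1}
    - {"dx": -0.002, "dy": 0, "dz": 0, "rx": 0, "ry": 0, "rz": 0, "claw": 1}
    - {"dx": 0, "dy": 0, "dz": 0, "rx": 0, "ry": 0, "rz": 0, "claw": 1}

```text
t: 14.65
eef_pos: [597.8, -136.5, 42.8]
tcp_rot: [-3.141, -0.106, 2.906]
ft_force: [-0.4, -1.0, -0.0]
opening: 0.289
```

arm_command:
  steps:
    - {"dx": -0.003, "dy": 0, "dz": 0, "rx": 0, "ry": 0, "rz": 0, "claw": 1}
    - {"dx": 0, "dy": 0, "dz": 0, "rx": 0, "ry": 0, "rz": 0, "claw": 1}

```text
t: 14.9
eef_pos: [600.1, -137.0, 42.7]
tcp_rot: [-3.141, -0.106, 2.906]
ft_force: [-0.1, -0.0, -1.3]
opening: 0.286
```

arm_command:
  steps:
    - {"dx": -0.003, "dy": 0, "dz": 0, "rx": 0, "ry": 0, "rz": 0, "claw": 1}
    - {"dx": 0, "dy": 0, "dz": 0, "rx": 0, "ry": 0, "rz": 0, "claw": 1}

```text
t: 15.15
eef_pos: [602.6, -137.6, 42.5]
tcp_rot: [-3.141, -0.106, 2.906]
ft_force: [0.0, -0.1, -0.9]
opening: 0.287
```

arm_command:
  steps:
    - {"dx": -0.003, "dy": 0, "dz": 0, "rx": 0, "ry": 0, "rz": 0, "claw": 1}
    - {"dx": 0, "dy": 0, "dz": 0, "rx": 0, "ry": 0, "rz": 0, "claw": 1}

```text
t: 15.4
eef_pos: [603.1, -137.7, 42.1]
tcp_rot: [-3.141, -0.111, 2.906]
ft_force: [-0.2, 0.6, -0.0]
opening: 0.284
```

```bash
python3 -c "
from plan import *
plan((*lanept('narrow',14,24),6))"
```

```text
t 15.4 p [ 603.1 -137.7   42.1] rot [-3.141 -0.111  2.906] F [-0.2  0.6 -0. ] open 0.284
mm [-0.5 -0.4  0.7] total d/800 [-0.0006 -0.0005  0.0009] r/90 [-0.0002 -0.0041 -0.0001] n 1 per [-0.0006 -0.0005  0.0009] [-0.0002 -0.0041 -0.0001]
```

arm_command:
  steps:
    - {"dx": -0.001, "dy": 0, "dz": 0.001, "rx": 0, "ry": -0.004, "rz": 0, "claw": 1}
    - {"dx": 0, "dy": 0, "dz": 0, "rx": 0, "ry": 0, "rz": 0, "claw": 0.05}
    - {"dx": 0, "dy": 0, "dz": 0, "rx": 0, "ry": 0, "rz": 0, "claw": 0.05}
    - {"dx": 0, "dy": 0, "dz": 0, "rx": 0, "ry": 0, "rz": 0, "claw": 0.05}
    - {"dx": 0, "dy": 0, "dz": 0, "rx": 0, "ry": 0, "rz": 0, "claw": 0.05}
    - {"dx": 0, "dy": 0, "dz": -0.055, "rx": 0, "ry": 0, "rz": 0, "claw": 0.05}
    - {"dx": 0, "dy": 0, "dz": -0.055, "rx": 0, "ry": -0.0635, "rz": 0, "claw": 0.05}
    - {"dx": 0, "dy": 0, "dz": 0, "rx": 0, "ry": 0, "rz": 0, "claw": -0.25}

```text
t: 16.4
eef_pos: [614.0, -140.3, 130.6]
tcp_rot: [-3.141, -0.001, 2.906]
ft_force: [-1.1, -0.2, -1.7]
opening: 0.535
```

```bash
python3 -c "
from plan import *
plan((432.4,95,100,0))
for n in ('side','top'):
    p,d=env.read_camera(n); cv2.imwrite('pics/s3%s.png'%n,p[90:250,300:500,::-1].repeat(3,0).repeat(3,1))"
```

```text
t 16.4 p [ 614.  -140.3  130.6] rot [-3.141e+00 -1.000e-03  2.906e+00] F [-1.1 -0.2 -1.7] open 0.535
mm [231.4 186.5  30.8] total d/800 [0.2892 0.2331 0.0385] r/90 [-0.0002 -0.0006 -0.0001] n 5 per [0.0578 0.0466 0.0077] [-0.     -0.0001 -0.    ]
```

View pics/s3side.png

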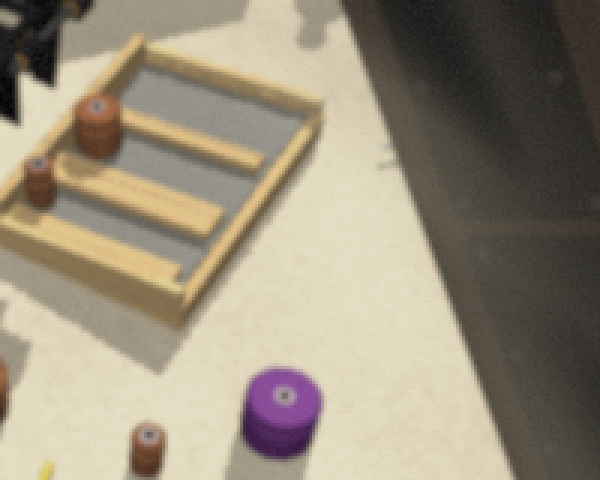

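Medium and first small foot stand upright at the stop. Now to the second small foot.

arm_command:
  steps:
    - {"dx": 0.058, "dy": 0.0466, "dz": 0.004, "rx": 0, "ry": 0, "rz": 0, "claw": -0.25}
    - {"dx": 0.058, "dy": 0.0466, "dz": 0.004, "rx": 0, "ry": 0, "rz": 0, "claw": -0.25}
    - {"dx": 0.058, "dy": 0.0466, "dz": 0.004, "rx": 0, "ry": 0, "rz": 0, "claw": -0.25}
    - {"dx": 0.058, "dy": 0.0466, "dz": 0.004, "rx": 0, "ry": 0, "rz": 0, "claw": -0.25}
    - {"dx": 0.03, "dy": 0.024, "dz": 0.004, "rx": 0, "ry": 0, "rz": 0, "claw": -0.25}
    - {"dx": 0, "dy": 0, "dz": 0, "rx": 0, "ry": 0, "rz": 0, "claw": -0.25}

```text
t: 17.25
eef_pos: [441.6, 77.9, 105.5]
tcp_rot: [-3.139, -0.021, 2.905]
ft_force: [-0.1, -0.1, -0.3]
opening: 0.627
```

```bash
python3 -c "
from plan import *
plan((432.4,95,80,0))"
```

```text
t 17.25 p [441.6  77.9 105.5] rot [-3.139 -0.021  2.905] F [-0.1 -0.1 -0.3] open 0.627
mm [12.4 14.5 25.7] total d/800 [0.0156 0.0182 0.0322] r/90 [-0.0014 -0.0134 -0.0012] n 1 per [0.0156 0.0182 0.0322] [-0.0014 -0.0134 -0.0012]
```

arm_command:
  steps:
    - {"dx": 0.0156, "dy": 0.0182, "dz": 0.0322, "rx": -0.001, "ry": -0.0134, "rz": -0.001, "claw": -0.25}
    - {"dx": 0, "dy": 0, "dz": 0, "rx": 0, "ry": 0, "rz": 0, "claw": -0.25}

```text
t: 17.5
eef_pos: [433.5, 94.7, 78.3]
tcp_rot: [-3.14, -0.001, 2.906]
ft_force: [0.3, 0.1, -0.2]
opening: 0.625
```

```bash
python3 -c "
from plan import *
plan((432.4,95,80,0),(432.4,95,19,0))"
```

```text
t 17.5 p [433.5  94.7  78.3] rot [-3.140e+00 -1.000e-03  2.906e+00] F [ 0.3  0.1 -0.2] open 0.625
mm [ 1.2  0.1 -1.7] total d/800 [ 0.0014  0.0001 -0.0021] r/90 [-0.0008 -0.0006 -0.0003] n 1 per [ 0.0014  0.0001 -0.0021] [-0.0008 -0.0006 -0.0003]
mm [ 0. -0. 61.] total d/800 [ 0.     -0.      0.0762] r/90 [0. 0. 0.] n 2 per [ 0.     -0.      0.0381] [0. 0. 0.]
```

arm_command:
  steps:
    - {"dx": 0, "dy": 0, "dz": 0.036, "rx": 0, "ry": 0, "rz": 0, "claw": -0.25}
    - {"dx": 0, "dy": 0, "dz": 0.034, "rx": 0, "ry": 0, "rz": 0, "claw": -0.25}
    - {"dx": 0, "dy": 0, "dz": 0, "rx": 0, "ry": 0, "rz": 0, "claw": -0.25}

```text
t: 17.88
eef_pos: [437.5, 92.4, 21.4]
tcp_rot: [-3.141, -0.0, 2.905]
ft_force: [-0.3, 0.2, 0.2]
opening: 0.625
```

```bash
python3 -c "
from plan import *
plan((432.4,95,21,0))"
```

```text
t 17.88 p [437.5  92.4  21.4] rot [-3.141 -0.     2.905] F [-0.3  0.2  0.2] open 0.625
mm [5.6 1.4 0.4] total d/800 [0.007  0.0017 0.0005] r/90 [-0.0007 -0.     -0.0012] n 1 per [0.007  0.0017 0.0005] [-0.0007 -0.     -0.0012]
```

arm_command:
  steps:
    - {"dx": 0.006, "dy": 0.0015, "dz": 0.001, "rx": 0, "ry": 0, "rz": 0, "claw": -0.25}
    - {"dx": 0, "dy": 0, "dz": 0, "rx": 0, "ry": 0, "rz": 0, "claw": 1}
    - {"dx": 0, "dy": 0, "dz": 0, "rx": 0, "ry": 0, "rz": 0, "claw": 1}
    - {"dx": 0, "dy": 0, "dz": 0, "rx": 0, "ry": 0, "rz": 0, "claw": 1}
    - {"dx": 0, "dy": 0, "dz": 0, "rx": 0, "ry": 0, "rz": 0, "claw": 1}
    - {"dx": 0, "dy": 0, "dz": 0, "rx": 0, "ry": 0, "rz": 0, "claw": 1}
    - {"dx": 0, "dy": 0, "dz": 0, "rx": 0, "ry": 0, "rz": 0, "claw": 1}
    - {"dx": 0, "dy": 0, "dz": 0, "rx": 0, "ry": 0, "rz": 0, "claw": 1}

```text
t: 18.88
eef_pos: [435.0, 94.2, 23.5]
tcp_rot: [3.141, 0.004, 2.904]
ft_force: [0.1, 0.9, -0.5]
opening: 0.289
```

```bash
python3 -c "
from plan import *
plan((432.4,95,135,0),(*lanept('narrow',110,80)[:2],140,0))"
```

```text
t 18.88 p [435.   94.2  23.5] rot [3.141 0.004 2.904] F [ 0.1  0.9 -0.5] open 0.289
mm [   2.3    0.2 -111.6] total d/800 [ 0.0029  0.0003 -0.1394] r/90 [ 0.0001  0.0023 -0.0016] n 2 per [ 0.0014  0.0001 -0.0697] [ 0.      0.0012 -0.0008]
mm [-130.9 -186.9   -5. ] total d/800 [-0.1637 -0.2336 -0.0063] r/90 [0. 0. 0.] n 4 per [-0.0409 -0.0584 -0.0016] [0. 0. 0.]
```

arm_command:
  steps:
    - {"dx": 0, "dy": 0, "dz": -0.06, "rx": 0, "ry": 0, "rz": 0, "claw": 1}
    - {"dx": 0, "dy": 0, "dz": -0.06, "rx": 0, "ry": 0, "rz": 0, "claw": 1}
    - {"dx": -0.041, "dy": -0.058, "dz": 0, "rx": 0, "ry": 0, "rz": 0, "claw": 1}
    - {"dx": -0.041, "dy": -0.058, "dz": 0, "rx": 0, "ry": 0, "rz": 0, "claw": 1}
    - {"dx": -0.041, "dy": -0.058, "dz": 0, "rx": 0, "ry": 0, "rz": 0, "claw": 1}
    - {"dx": -0.03, "dy": -0.045, "dz": 0, "rx": 0, "ry": 0, "rz": 0, "claw": 1}
    - {"dx": 0, "dy": 0, "dz": 0, "rx": 0, "ry": 0, "rz": 0, "claw": 1}

```text
t: 19.75
eef_pos: [514.9, -110.5, 122.8]
tcp_rot: [-3.14, 0.004, 2.907]
ft_force: [0.2, 0.6, -1.0]
opening: 0.289
```

```bash
python3 -c "
from plan import *
plan((*lanept('narrow',110,60),6))"
```

```text
t 19.75 p [ 514.9 -110.5  122.8] rot [-3.14   0.004  2.907] F [ 0.2  0.6 -1. ] open 0.289
mm [-0.6 -6.2 35.6] total d/800 [-0.0007 -0.0078  0.0445] r/90 [-0.0008  0.0692  0.0004] n 1 per [-0.0007 -0.0078  0.0445] [-0.0008  0.0692  0.0004]
```

arm_command:
  steps:
    - {"dx": 0, "dy": -0.0078, "dz": 0.04, "rx": -0.001, "ry": 0.069, "rz": 0, "claw": 1}
    - {"dx": 0, "dy": 0, "dz": 0.02, "rx": 0, "ry": 0, "rz": 0, "claw": 1}
    - {"dx": 0, "dy": 0, "dz": 0, "rx": 0, "ry": 0, "rz": 0, "claw": 1}

```text
t: 20.12
eef_pos: [510.7, -114.8, 73.8]
tcp_rot: [3.141, -0.106, 2.907]
ft_force: [0.4, 0.7, 0.2]
opening: 0.292
```

```bash
python3 -c "
from plan import *
plan((*lanept('narrow',110,26),6))"
```

```text
t 20.12 p [ 510.7 -114.8   73.8] rot [ 3.141 -0.106  2.907] F [0.4 0.7 0.2] open 0.292
mm [-2.4 -1.1 20.3] total d/800 [-0.0031 -0.0014  0.0254] r/90 [ 0.0004 -0.0008  0.0005] n 1 per [-0.0031 -0.0014  0.0254] [ 0.0004 -0.0008  0.0005]
```

arm_command:
  steps:
    - {"dx": -0.003, "dy": -0.001, "dz": 0.024, "rx": 0, "ry": 0, "rz": 0, "claw": 1}
    - {"dx": -0.001, "dy": 0, "dz": 0.001, "rx": 0, "ry": 0, "rz": 0, "claw": 1}
    - {"dx": -0.02, "dy": 0, "dz": 0, "rx": 0, "ry": 0, "rz": 0, "claw": 1}
    - {"dx": -0.022, "dy": 0, "dz": 0, "rx": 0, "ry": 0, "rz": 0, "claw": 1}
    - {"dx": -0.02, "dy": 0, "dz": 0, "rx": 0, "ry": 0, "rz": 0, "claw": 1}
    - {"dx": 0, "dy": 0, "dz": 0, "rx": 0, "ry": 0, "rz": 0, "claw": 1}

```text
t: 20.88
eef_pos: [564.9, -126.1, 54.1]
tcp_rot: [3.142, -0.094, 2.91]
ft_force: [0.2, -0.3, -0.8]
opening: 0.29
```

```bash
python3 -c "
from plan import *
plan((*lanept('narrow',42,24.5),6))"
```

```text
t 20.88 p [ 564.9 -126.1   54.1] rot [ 3.142 -0.094  2.91 ] F [ 0.2 -0.3 -0.8] open 0.29
mm [-13.2  -2.8   8.2] total d/800 [-0.0165 -0.0035  0.0102] r/90 [-0.0002  0.0066  0.0022] n 1 per [-0.0165 -0.0035  0.0102] [-0.0002  0.0066  0.0022]
```

arm_command:
  steps:
    - {"dx": -0.003, "dy": -0.0035, "dz": 0.0095, "rx": 0, "ry": 0.0066, "rz": 0.002, "claw": 1}
    - {"dx": -0.003, "dy": 0, "dz": 0, "rx": 0, "ry": 0, "rz": 0, "claw": 1}
    - {"dx": 0, "dy": 0, "dz": 0, "rx": 0, "ry": 0, "rz": 0, "claw": 1}

```text
t: 21.25
eef_pos: [568.1, -129.8, 46.2]
tcp_rot: [-3.141, -0.105, 2.907]
ft_force: [0.3, 0.6, -0.9]
opening: 0.284
```

```bash
python3 -c "
from plan import *
plan((*lanept('narrow',42,24.5),6))"
```

```text
t 21.25 p [ 568.1 -129.8   46.2] rot [-3.141 -0.105  2.907] F [ 0.3  0.6 -0.9] open 0.284
mm [-8.6  0.1  0.6] total d/800 [-0.0107  0.0001  0.0007] r/90 [-0.0002 -0.0002  0.0001] n 1 per [-0.0107  0.0001  0.0007] [-0.0002 -0.0002  0.0001]
```

arm_command:
  steps:
    - {"dx": -0.006, "dy": 0, "dz": 0.0005, "rx": 0, "ry": 0, "rz": 0, "claw": 1}
    - {"dx": 0, "dy": 0, "dz": 0, "rx": 0, "ry": 0, "rz": 0, "claw": 1}

```text
t: 21.5
eef_pos: [572.8, -130.9, 45.4]
tcp_rot: [-3.141, -0.105, 2.907]
ft_force: [0.7, 0.9, 0.3]
opening: 0.288
```

arm_command:
  steps:
    - {"dx": -0.003, "dy": 0, "dz": 0, "rx": 0, "ry": 0, "rz": 0, "claw": 1}
    - {"dx": 0, "dy": 0, "dz": 0, "rx": 0, "ry": 0, "rz": 0, "claw": 1}

```text
t: 21.75
eef_pos: [575.2, -131.5, 45.2]
tcp_rot: [-3.141, -0.105, 2.907]
ft_force: [-0.5, -0.1, 0.4]
opening: 0.288
```

arm_command:
  steps:
    - {"dx": -0.003, "dy": 0, "dz": 0, "rx": 0, "ry": 0, "rz": 0, "claw": 1}
    - {"dx": 0, "dy": 0, "dz": 0, "rx": 0, "ry": 0, "rz": 0, "claw": 1}

```text
t: 22.0
eef_pos: [576.6, -131.7, 44.9]
tcp_rot: [-3.141, -0.108, 2.907]
ft_force: [-2.4, 0.9, 0.9]
opening: 0.285
```

arm_command:
  steps:
    - {"dx": -0.003, "dy": 0, "dz": 0, "rx": 0, "ry": 0, "rz": 0, "claw": 1}
    - {"dx": 0, "dy": 0, "dz": 0, "rx": 0, "ry": 0, "rz": 0, "claw": 1}

```text
t: 22.25
eef_pos: [576.5, -131.6, 44.9]
tcp_rot: [3.142, -0.114, 2.907]
ft_force: [-0.9, -0.4, -0.3]
opening: 0.288
```

```bash
python3 -c "
from plan import *
plan((*lanept('narrow',42,24),6))"
```

```text
t 22.25 p [ 576.5 -131.6   44.9] rot [ 3.142 -0.114  2.907] F [-0.9 -0.4 -0.3] open 0.288
mm [ 0.2 -0.1  0.6] total d/800 [ 0.0002 -0.0001  0.0008] r/90 [-0.     -0.006   0.0004] n 1 per [ 0.0002 -0.0001  0.0008] [-0.     -0.006   0.0004]
```

Contact with the first small foot. Release and go for the large one.

arm_command:
  steps:
    - {"dx": -0.001, "dy": 0, "dz": 0.0008, "rx": 0, "ry": -0.006, "rz": 0, "claw": 1}
    - {"dx": 0, "dy": 0, "dz": 0, "rx": 0, "ry": 0, "rz": 0, "claw": 0.05}
    - {"dx": 0, "dy": 0, "dz": 0, "rx": 0, "ry": 0, "rz": 0, "claw": 0.05}
    - {"dx": 0, "dy": 0, "dz": 0, "rx": 0, "ry": 0, "rz": 0, "claw": 0.05}
    - {"dx": 0, "dy": 0, "dz": 0, "rx": 0, "ry": 0, "rz": 0, "claw": 0.05}
    - {"dx": 0, "dy": 0, "dz": -0.055, "rx": 0, "ry": 0, "rz": 0, "claw": 0.05}
    - {"dx": 0, "dy": 0, "dz": -0.055, "rx": 0, "ry": -0.0635, "rz": 0, "claw": -1}
    - {"dx": 0, "dy": 0, "dz": 0, "rx": 0, "ry": 0, "rz": 0, "claw": -1}

```text
t: 23.25
eef_pos: [587.4, -134.3, 133.5]
tcp_rot: [3.142, -0.001, 2.907]
ft_force: [0.1, 0.1, -0.6]
opening: 0.629
```

```bash
python3 -c "
from plan import *
plan((583,87.4,120,0))
for n in ('side','top'):
    p,d=env.read_camera(n); cv2.imwrite('pics/s4%s.png'%n,p[90:250,270:470,::-1].repeat(3,0).repeat(3,1))"
```

```text
t 23.25 p [ 587.4 -134.3  133.5] rot [ 3.142e+00 -1.000e-03  2.907e+00] F [ 0.1  0.1 -0.6] open 0.629
mm [ 55.8 214.6  13.5] total d/800 [0.0697 0.2682 0.0169] r/90 [ 0.     -0.0003  0.0003] n 4 per [0.0174 0.0671 0.0042] [ 0.     -0.0001  0.0001]
```

View pics/s4side.png

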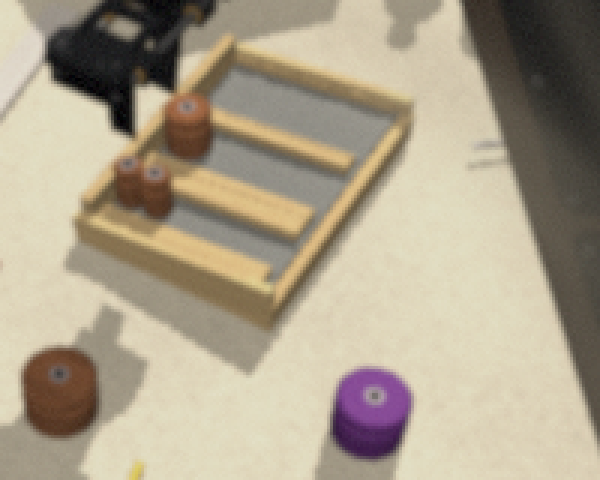

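arm_command:
  steps:
    - {"dx": 0.0174, "dy": 0.067, "dz": 0, "rx": 0, "ry": 0, "rz": 0, "claw": -1}
    - {"dx": 0.0174, "dy": 0.067, "dz": 0, "rx": 0, "ry": 0, "rz": 0, "claw": -1}
    - {"dx": 0.0174, "dy": 0.067, "dz": 0, "rx": 0, "ry": 0, "rz": 0, "claw": -1}
    - {"dx": 0.014, "dy": 0.055, "dz": 0, "rx": 0, "ry": 0, "rz": 0, "claw": -1}
    - {"dx": 0, "dy": 0, "dz": 0, "rx": 0, "ry": 0, "rz": 0, "claw": -1}

```text
t: 23.98
eef_pos: [581.1, 82.7, 123.1]
tcp_rot: [-3.139, -0.02, 2.904]
ft_force: [-0.3, -0.4, -0.7]
opening: 1.001
```

```bash
python3 -c "
from plan import *
plan((583,87.4,80,0))"
```

```text
t 23.98 p [581.1  82.7 123.1] rot [-3.139 -0.02   2.904] F [-0.3 -0.4 -0.7] open 1.001
mm [-1.6  5.1 43. ] total d/800 [-0.002   0.0064  0.0538] r/90 [-0.0015 -0.0128 -0.0015] n 1 per [-0.002   0.0064  0.0538] [-0.0015 -0.0128 -0.0015]
```

arm_command:
  steps:
    - {"dx": -0.002, "dy": 0.0064, "dz": 0.05, "rx": -0.001, "ry": -0.0128, "rz": -0.0015, "claw": -1}
    - {"dx": 0, "dy": 0, "dz": 0, "rx": 0, "ry": 0, "rz": 0, "claw": -1}

```text
t: 24.22
eef_pos: [582.6, 86.9, 80.3]
tcp_rot: [-3.139, -0.003, 2.907]
ft_force: [-0.8, -0.0, 0.5]
opening: 1.0
```

```bash
python3 -c "
from plan import *
plan((583,87.4,80,0))"
```

```text
t 24.23 p [582.6  86.9  80.3] rot [-3.139e+00 -3.000e-03  2.907e+00] F [-0.8 -0.   0.5] open 1.0
mm [-0.2  0.5  0.3] total d/800 [-0.0003  0.0007  0.0004] r/90 [-0.0014 -0.0021  0.0004] n 1 per [-0.0003  0.0007  0.0004] [-0.0014 -0.0021  0.0004]
```

arm_command:
  steps:
    - {"dx": 0.001, "dy": 0.001, "dz": 0.036, "rx": 0, "ry": 0, "rz": 0, "claw": -1}
    - {"dx": 0.002, "dy": 0, "dz": 0.036, "rx": 0, "ry": 0, "rz": 0, "claw": -1}
    - {"dx": 0, "dy": 0, "dz": 0, "rx": 0, "ry": 0, "rz": 0, "claw": -1}

```text
t: 24.6
eef_pos: [581.9, 85.5, 23.3]
tcp_rot: [-3.139, -0.004, 2.905]
ft_force: [-0.5, -0.3, 0.2]
opening: 0.999
```

```bash
python3 -c "
from plan import *
plan((583,87.4,20,0))"
```

```text
t 24.6 p [581.9  85.5  23.3] rot [-3.139 -0.004  2.905] F [-0.5 -0.3  0.2] open 0.999
mm [-0.6  2.1  3.3] total d/800 [-0.0007  0.0026  0.0042] r/90 [-0.0016 -0.0026 -0.0012] n 1 per [-0.0007  0.0026  0.0042] [-0.0016 -0.0026 -0.0012]
```

arm_command:
  steps:
    - {"dx": -0.0007, "dy": 0.0026, "dz": 0.0035, "rx": -0.0015, "ry": -0.0025, "rz": -0.001, "claw": -1}
    - {"dx": 0, "dy": 0, "dz": 0, "rx": 0, "ry": 0, "rz": 0, "claw": 1}
    - {"dx": 0, "dy": 0, "dz": 0, "rx": 0, "ry": 0, "rz": 0, "claw": 1}
    - {"dx": 0, "dy": 0, "dz": 0, "rx": 0, "ry": 0, "rz": 0, "claw": 1}
    - {"dx": 0, "dy": 0, "dz": 0, "rx": 0, "ry": 0, "rz": 0, "claw": 1}
    - {"dx": 0, "dy": 0, "dz": 0, "rx": 0, "ry": 0, "rz": 0, "claw": 1}
    - {"dx": 0, "dy": 0, "dz": 0, "rx": 0, "ry": 0, "rz": 0, "claw": 1}
    - {"dx": 0, "dy": 0, "dz": 0, "rx": 0, "ry": 0, "rz": 0, "claw": 1}

```text
t: 25.6
eef_pos: [585.1, 86.7, 24.6]
tcp_rot: [3.14, 0.004, 2.906]
ft_force: [-0.4, 0.8, -0.1]
opening: 0.645
```

```bash
python3 -c "
from plan import *
plan((583,87.4,140,0),(*lanept('wide',90,80)[:2],140,0))"
```

```text
t 25.6 p [585.1  86.7  24.6] rot [3.14  0.004 2.906] F [-0.4  0.8 -0.1] open 0.645
mm [   1.7    0.3 -115.4] total d/800 [ 0.0021  0.0004 -0.1442] r/90 [ 0.0007  0.0028 -0.0006] n 2 per [ 0.0011  0.0002 -0.0721] [ 0.0004  0.0014 -0.0003]
mm [  -2.6 -388.6   -0. ] total d/800 [-0.0032 -0.4857 -0.    ] r/90 [0. 0. 0.] n 7 per [-0.0005 -0.0694 -0.    ] [0. 0. 0.]
```

arm_command:
  steps:
    - {"dx": 0, "dy": 0, "dz": 0, "rx": 0, "ry": 0, "rz": 0, "claw": 1}
    - {"dx": 0, "dy": 0, "dz": -0.07, "rx": 0, "ry": 0, "rz": 0, "claw": 1}
    - {"dx": 0, "dy": 0, "dz": -0.072, "rx": 0, "ry": 0, "rz": 0, "claw": 1}
    - {"dx": 0, "dy": 0, "dz": 0, "rx": 0, "ry": 0, "rz": 0, "claw": 1}

```text
t: 26.1
eef_pos: [584.2, 86.7, 140.0]
tcp_rot: [3.141, 0.002, 2.906]
ft_force: [-0.3, -0.3, -2.4]
opening: 0.646
```

arm_command:
  steps:
    - {"dx": -0.0005, "dy": -0.069, "dz": 0, "rx": 0, "ry": 0, "rz": 0, "claw": 1}
    - {"dx": -0.0005, "dy": -0.069, "dz": 0, "rx": 0, "ry": 0, "rz": 0, "claw": 1}
    - {"dx": -0.0005, "dy": -0.069, "dz": 0, "rx": 0, "ry": 0, "rz": 0, "claw": 1}
    - {"dx": -0.0005, "dy": -0.069, "dz": 0, "rx": 0, "ry": 0, "rz": 0, "claw": 1}
    - {"dx": -0.0005, "dy": -0.069, "dz": 0, "rx": 0, "ry": 0, "rz": 0, "claw": 1}
    - {"dx": -0.0005, "dy": -0.069, "dz": 0, "rx": 0, "ry": 0, "rz": 0, "claw": 1}
    - {"dx": -0.0005, "dy": -0.05, "dz": 0, "rx": 0, "ry": 0, "rz": 0, "claw": 1}
    - {"dx": 0, "dy": 0, "dz": 0, "rx": 0, "ry": 0, "rz": 0, "claw": 1}

```text
t: 27.1
eef_pos: [494.6, -284.1, 130.6]
tcp_rot: [3.138, -0.008, 2.908]
ft_force: [-0.5, 0.3, -1.6]
opening: 0.644
```

```bash
python3 -c "
from plan import *
plan((*lanept('wide',90,60),6))"
```

```text
t 27.1 p [ 494.6 -284.1  130.6] rot [ 3.138 -0.008  2.908] F [-0.5  0.3 -1.6] open 0.644
mm [-0.3 -6.8 45.5] total d/800 [-0.0004 -0.0086  0.0569] r/90 [0.0019 0.0615 0.0007] n 1 per [-0.0004 -0.0086  0.0569] [0.0019 0.0615 0.0007]
```

arm_command:
  steps:
    - {"dx": 0, "dy": -0.0086, "dz": 0.04, "rx": 0.002, "ry": 0.0615, "rz": 0.001, "claw": 1}
    - {"dx": 0, "dy": 0, "dz": 0.018, "rx": 0, "ry": 0, "rz": 0, "claw": 1}
    - {"dx": 0, "dy": 0, "dz": 0, "rx": 0, "ry": 0, "rz": 0, "claw": 1}

```text
t: 27.48
eef_pos: [490.5, -288.1, 81.2]
tcp_rot: [3.14, -0.108, 2.906]
ft_force: [0.6, -0.5, -2.2]
opening: 0.651
```

```bash
python3 -c "
from plan import *
plan((*lanept('wide',90,40),6))
for n in ('side','top'):
    p,d=env.read_camera(n); cv2.imwrite('pics/l1%s.png'%n,p[90:250,300:500,::-1].repeat(3,0).repeat(3,1))"
```

```text
t 27.48 p [ 490.5 -288.1   81.2] rot [ 3.14  -0.108  2.906] F [ 0.6 -0.5 -2.2] open 0.651
mm [-2.7 -1.9 15.9] total d/800 [-0.0033 -0.0024  0.0198] r/90 [ 0.001  -0.0021 -0.0001] n 1 per [-0.0033 -0.0024  0.0198] [ 0.001  -0.0021 -0.0001]
```

View pics/l1side.png

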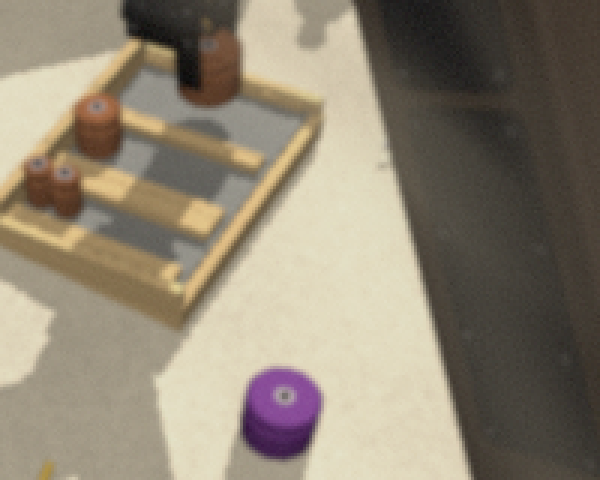

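arm_command:
  steps:
    - {"dx": -0.0033, "dy": -0.0024, "dz": 0.02, "rx": 0.001, "ry": -0.002, "rz": 0, "claw": 1}
    - {"dx": 0, "dy": 0, "dz": 0.013, "rx": 0, "ry": 0, "rz": 0, "claw": 1}
    - {"dx": 0, "dy": 0, "dz": 0, "rx": 0, "ry": 0, "rz": 0, "claw": 1}

```text
t: 27.95
eef_pos: [490.8, -290.2, 55.8]
tcp_rot: [-3.14, -0.1, 2.907]
ft_force: [-0.1, 0.3, -1.5]
opening: 0.645
```

```bash
python3 -c "
from plan import *
plan((*lanept('wide',90,26.5),6))"
```

```text
t 27.95 p [ 490.8 -290.2   55.8] rot [-3.14  -0.1    2.907] F [-0.1  0.3 -1.5] open 0.645
mm [0.8 0.1 4.2] total d/800 [0.0011 0.0002 0.0052] r/90 [-0.0012  0.0032  0.0002] n 1 per [0.0011 0.0002 0.0052] [-0.0012  0.0032  0.0002]
```

arm_command:
  steps:
    - {"dx": 0, "dy": 0, "dz": 0.004, "rx": -0.001, "ry": 0.003, "rz": 0, "claw": 1}
    - {"dx": -0.02, "dy": 0, "dz": 0, "rx": 0, "ry": 0, "rz": 0, "claw": 1}
    - {"dx": -0.02, "dy": 0, "dz": 0, "rx": 0, "ry": 0, "rz": 0, "claw": 1}
    - {"dx": -0.017, "dy": 0, "dz": 0, "rx": 0, "ry": 0, "rz": 0, "claw": 1}
    - {"dx": 0, "dy": 0, "dz": 0, "rx": 0, "ry": 0, "rz": 0, "claw": 1}

```text
t: 28.58
eef_pos: [536.0, -301.3, 47.9]
tcp_rot: [-3.141, -0.104, 2.906]
ft_force: [-0.3, -1.1, -1.8]
opening: 0.647
```

```bash
python3 -c "
from plan import *
plan((*lanept('wide',31,25.5),6))"
```

```text
t 28.57 p [ 536.  -301.3   47.9] rot [-3.141 -0.104  2.906] F [-0.3 -1.1 -1.8] open 0.647
mm [-11.    0.4   2.2] total d/800 [-0.0138  0.0005  0.0028] r/90 [-0.0002  0.0003 -0.0001] n 1 per [-0.0138  0.0005  0.0028] [-0.0002  0.0003 -0.0001]
```

arm_command:
  steps:
    - {"dx": -0.006, "dy": 0.0005, "dz": 0.003, "rx": 0, "ry": 0, "rz": 0, "claw": 1}
    - {"dx": -0.003, "dy": 0, "dz": 0, "rx": 0, "ry": 0, "rz": 0, "claw": 1}
    - {"dx": 0, "dy": 0, "dz": 0, "rx": 0, "ry": 0, "rz": 0, "claw": 1}

```text
t: 28.95
eef_pos: [542.4, -302.4, 44.6]
tcp_rot: [-3.142, -0.105, 2.906]
ft_force: [0.0, -0.8, -1.7]
opening: 0.648
```

arm_command:
  steps:
    - {"dx": -0.003, "dy": 0, "dz": 0, "rx": 0, "ry": 0, "rz": 0, "claw": 1}
    - {"dx": 0, "dy": 0, "dz": 0, "rx": 0, "ry": 0, "rz": 0, "claw": 1}

```text
t: 29.2
eef_pos: [544.7, -303.0, 44.5]
tcp_rot: [-3.141, -0.105, 2.906]
ft_force: [0.5, 0.9, -1.6]
opening: 0.648
```

arm_command:
  steps:
    - {"dx": -0.003, "dy": 0, "dz": 0, "rx": 0, "ry": 0, "rz": 0, "claw": 1}
    - {"dx": 0, "dy": 0, "dz": 0, "rx": 0, "ry": 0, "rz": 0, "claw": 1}

```text
t: 29.45
eef_pos: [546.5, -303.4, 44.2]
tcp_rot: [3.141, -0.107, 2.906]
ft_force: [-2.2, 0.6, -1.4]
opening: 0.648
```

arm_command:
  steps:
    - {"dx": -0.003, "dy": 0, "dz": 0, "rx": 0, "ry": 0, "rz": 0, "claw": 1}
    - {"dx": 0, "dy": 0, "dz": 0, "rx": 0, "ry": 0, "rz": 0, "claw": 1}

```text
t: 29.7
eef_pos: [546.4, -303.2, 43.9]
tcp_rot: [3.14, -0.113, 2.906]
ft_force: [0.4, -0.1, -1.5]
opening: 0.645
```

```bash
python3 -c "
from plan import *
plan((*lanept('wide',31,24.6),6))"
```

```text
t 29.7 p [ 546.4 -303.2   43.9] rot [ 3.14  -0.113  2.906] F [ 0.4 -0.1 -1.5] open 0.645
mm [-0.1 -0.2  0.1] total d/800 [-0.0002 -0.0003  0.0002] r/90 [ 0.0008 -0.0052 -0.0001] n 1 per [-0.0002 -0.0003  0.0002] [ 0.0008 -0.0052 -0.0001]
```

arm_command:
  steps:
    - {"dx": -0.001, "dy": 0, "dz": 0.001, "rx": 0, "ry": -0.005, "rz": 0, "claw": 1}
    - {"dx": 0, "dy": 0, "dz": 0, "rx": 0, "ry": 0, "rz": 0, "claw": -0.55}
    - {"dx": 0, "dy": 0, "dz": 0, "rx": 0, "ry": 0, "rz": 0, "claw": -0.55}
    - {"dx": 0, "dy": 0, "dz": 0, "rx": 0, "ry": 0, "rz": 0, "claw": -0.55}
    - {"dx": 0, "dy": 0, "dz": 0, "rx": 0, "ry": 0, "rz": 0, "claw": -0.55}
    - {"dx": 0, "dy": 0, "dz": -0.05, "rx": 0, "ry": 0, "rz": 0, "claw": -0.55}
    - {"dx": 0, "dy": 0, "dz": -0.06, "rx": 0, "ry": 0, "rz": 0, "claw": -0.55}
    - {"dx": 0, "dy": 0, "dz": -0.06, "rx": 0, "ry": -0.0635, "rz": 0, "claw": -0.55}
    - {"dx": 0, "dy": 0, "dz": 0, "rx": 0, "ry": 0, "rz": 0, "claw": -0.55}

```text
t: 30.82
eef_pos: [562.2, -307.2, 182.3]
tcp_rot: [3.141, -0.001, 2.907]
ft_force: [0.3, -1.1, -0.5]
opening: 0.772
```

```bash
python3 -c "
from plan import *
plan((425,300,200,0))"
```

```text
t 30.82 p [ 562.2 -307.2  182.3] rot [ 3.141e+00 -1.000e-03  2.907e+00] F [ 0.3 -1.1 -0.5] open 0.772
mm [274.8 558.6 -16.9] total d/800 [ 0.3435  0.6982 -0.0211] r/90 [ 0.0007 -0.0006  0.    ] n 11 per [ 0.0312  0.0635 -0.0019] [ 0.0001 -0.0001  0.    ]
```

Move the arm away for a clear view.

arm_command:
  steps:
    - {"dx": 0.031, "dy": 0.0635, "dz": -0.002, "rx": 0, "ry": 0, "rz": 0, "claw": -0.55}
    - {"dx": 0.031, "dy": 0.0635, "dz": -0.002, "rx": 0, "ry": 0, "rz": 0, "claw": -0.55}
    - {"dx": 0.031, "dy": 0.0635, "dz": -0.002, "rx": 0, "ry": 0, "rz": 0, "claw": -0.55}
    - {"dx": 0.031, "dy": 0.0635, "dz": -0.002, "rx": 0, "ry": 0, "rz": 0, "claw": -0.55}
    - {"dx": 0.031, "dy": 0.0635, "dz": -0.002, "rx": 0, "ry": 0, "rz": 0, "claw": -0.55}
    - {"dx": 0.031, "dy": 0.0635, "dz": -0.002, "rx": 0, "ry": 0, "rz": 0, "claw": -0.55}
    - {"dx": 0.031, "dy": 0.0635, "dz": -0.002, "rx": 0, "ry": 0, "rz": 0, "claw": -0.55}
    - {"dx": 0.031, "dy": 0.0635, "dz": -0.002, "rx": 0, "ry": 0, "rz": 0, "claw": -0.55}
    - {"dx": 0, "dy": 0, "dz": 0, "rx": 0, "ry": 0, "rz": 0, "claw": -0.55}

```text
t: 31.95
eef_pos: [458.4, 147.1, 189.2]
tcp_rot: [-3.139, -0.014, 2.905]
ft_force: [-0.0, -0.6, -0.0]
opening: 0.775
```

```bash
python3 - <<'E'
from plan import *
for n in ('side','top'):
    p,d=env.read_camera(n); np.savez(n+'9.npz',p=p,d=d); cv2.imwrite('pics/e%s.png'%n,p[...,::-1])
    c=p[135:255,330:470] if n=='top' else p[90:210,280:420]
    cv2.imwrite('pics/ec%s.png'%n,cv2.resize(c[...,::-1],None,fx=5,fy=5,interpolation=cv2.INTER_CUBIC))
E
```

```text
(no output)
```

View pics/ecside.png

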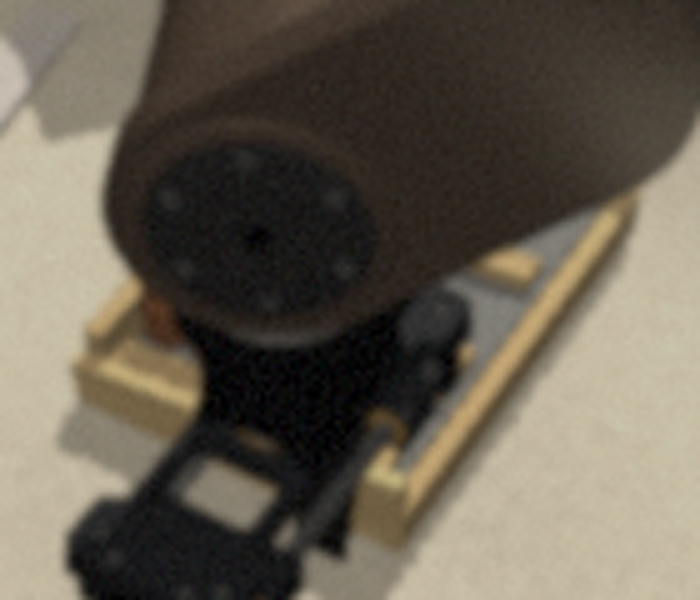

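View pics/ectop.png

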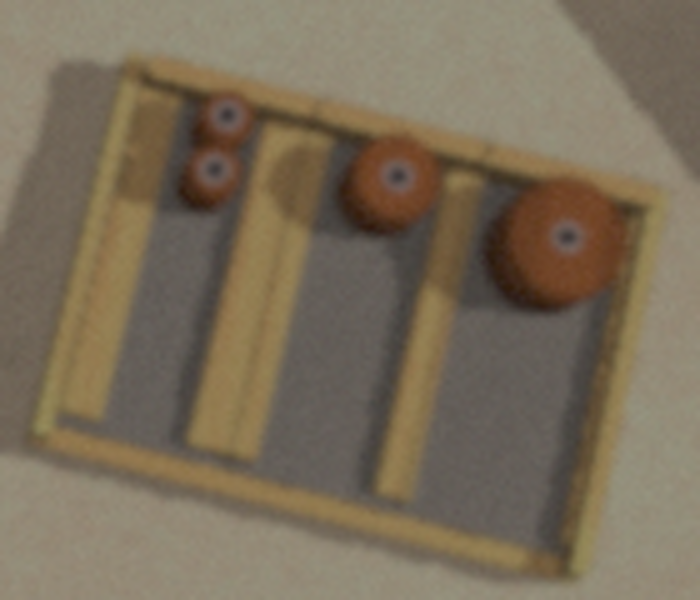

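View pics/etop.png

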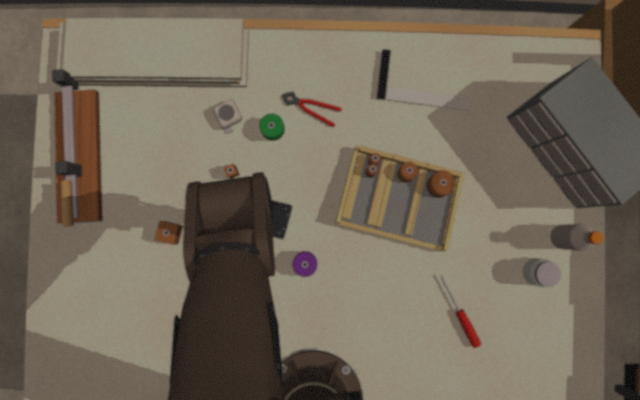

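arm_command:
  steps:
    - {"dx": 0.03, "dy": 0.07, "dz": -0.01, "rx": 0, "ry": 0, "rz": 0, "claw": -0.55}
    - {"dx": 0, "dy": 0.07, "dz": -0.01, "rx": 0, "ry": 0, "rz": 0, "claw": -0.55}
    - {"dx": 0, "dy": 0.07, "dz": -0.01, "rx": 0, "ry": 0, "rz": 0, "claw": -0.55}
    - {"dx": 0, "dy": 0.07, "dz": -0.01, "rx": 0, "ry": 0, "rz": 0, "claw": -0.55}
    - {"dx": 0, "dy": 0.07, "dz": -0.01, "rx": 0, "ry": 0, "rz": 0, "claw": -0.55}
    - {"dx": 0, "dy": 0.05, "dz": 0, "rx": 0, "ry": 0, "rz": 0, "claw": -0.55}
    - {"dx": 0, "dy": 0, "dz": 0, "rx": 0, "ry": 0, "rz": 0, "claw": -0.55}

```text
t: 32.92
eef_pos: [523.6, 459.1, 224.5]
tcp_rot: [-3.133, -0.018, 2.884]
ft_force: [0.0, -0.6, -0.0]
opening: 0.774
```

```bash
python3 - <<'E'
from plan import *
print(env.state()['eef_pos'])
p,d=env.read_camera('side'); cv2.imwrite('pics/f.png',cv2.resize(p[90:210,280:420,::-1],None,fx=5,fy=5,interpolation=cv2.INTER_CUBIC)); cv2.imwrite('pics/ff.png',p[...,::-1])
T={'large':('wide',567,236,50,31),'med':('middle',398,177,48,22.5),'s1':('narrow',228,116,46,14),'s2':('narrow',213,170,46,42)}
for k,(l,u,v,h,s) in T.items():
    e=np.array(lanept(l,s,h)); w=on_plane('top',(330+u/5,135+v/5),e[2])[0]
    q=w-e; print(k,"along(+=toward stop)",round(q[:2]@ex,1),"across",round(q[:2]@ey,1))
E
```

```text
[523.64979345 459.1432798  224.48051239]
large along(+=toward stop) -2.0 across -1.9
med along(+=toward stop) -2.8 across -2.7
s1 along(+=toward stop) -2.7 across -2.6
s2 along(+=toward stop) -2.8 across -1.8
```

View pics/f.png

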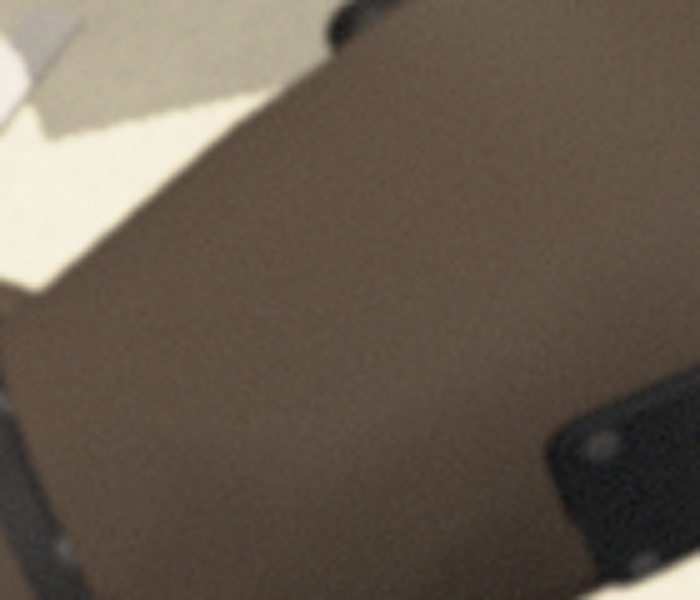

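View pics/ff.png

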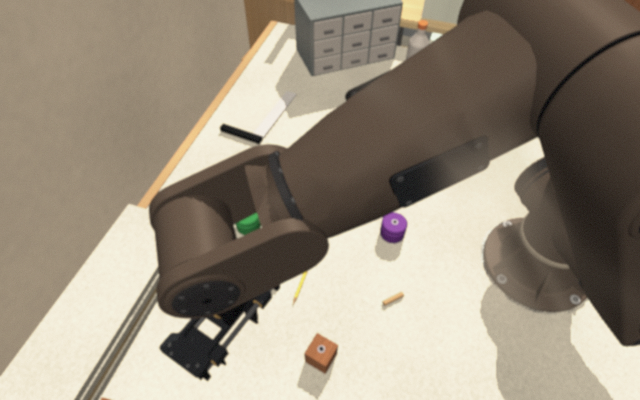

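```bash
python3 -c "
from plan import *
plan((251,572,214,0))"
```

```text
t 32.98 p [523.5 457.9 224.6] rot [-3.133 -0.018  2.884] F [ 0.2 -0.1 -0.8] open 0.776
mm [292.4  40.9  15.5] total d/800 [0.3655 0.0512 0.0193] r/90 [-0.0057 -0.0114 -0.0146] n 5 per [0.0731 0.0102 0.0039] [-0.0011 -0.0023 -0.0029]
```

arm_command:
  steps:
    - {"dx": 0.06, "dy": 0.02, "dz": 0, "rx": 0, "ry": 0, "rz": 0, "claw": -0.55}
    - {"dx": 0.06, "dy": 0.02, "dz": 0, "rx": 0, "ry": 0, "rz": 0, "claw": -0.55}
    - {"dx": 0.06, "dy": 0.02, "dz": 0, "rx": 0, "ry": 0, "rz": 0, "claw": -0.55}
    - {"dx": 0.06, "dy": 0.02, "dz": 0, "rx": 0, "ry": 0, "rz": 0, "claw": -0.55}
    - {"dx": 0.05, "dy": 0.02, "dz": 0, "rx": 0, "ry": 0, "rz": 0, "claw": -0.55}
    - {"dx": 0, "dy": 0, "dz": 0, "rx": 0, "ry": 0, "rz": 0, "claw": -0.55}

```text
t: 33.72
eef_pos: [322.0, 587.1, 226.5]
tcp_rot: [-3.127, -0.019, 2.869]
ft_force: [0.6, -0.1, -0.1]
opening: 0.775
```

```bash
python3 - <<'E'
from plan import *
print(env.state()['eef_pos'])
p,d=env.read_camera('side'); cv2.imwrite('pics/g.png',cv2.resize(p[90:210,280:420,::-1],None,fx=5,fy=5,interpolation=cv2.INTER_CUBIC)); cv2.imwrite('pics/gg.png',p[...,::-1])
p,d=env.read_camera('top');cv2.imwrite('pics/gt.png',p[...,::-1])
E
```

```text
[322.01982834 587.09904288 226.45760881]
```

View pics/g.png

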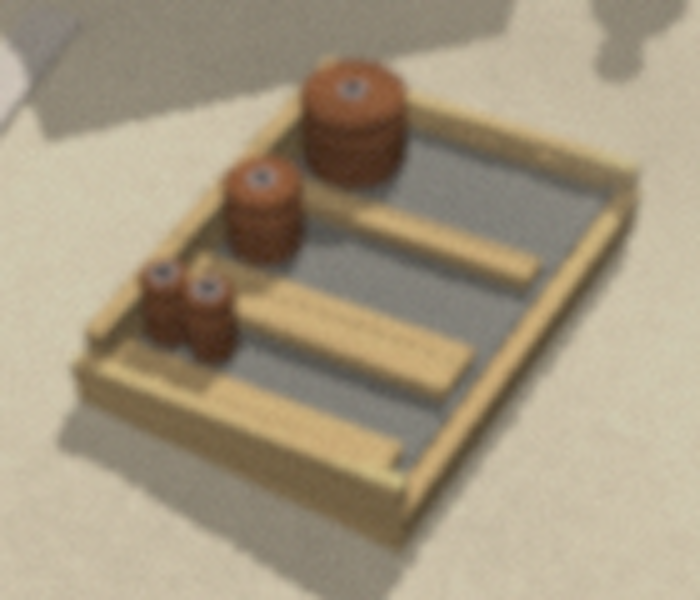

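View pics/gt.png

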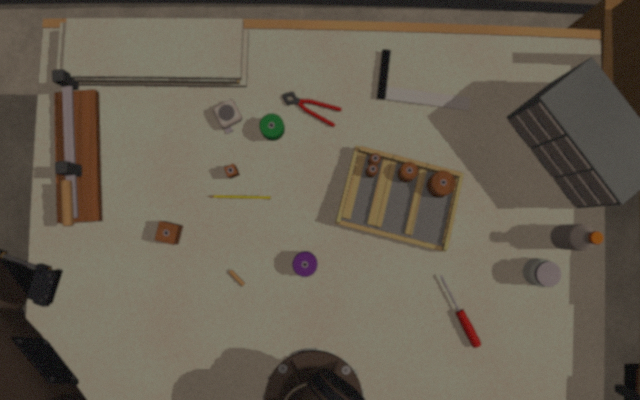

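```bash
python3 - <<'E'
from plan import *
T={'large':('wide',351,88,50,31),'med':('middle',262,178,48,22.5),'s1':('narrow',163,271,46,14),'s2':('narrow',209,288,46,42)}
for k,(l,u,v,h,s) in T.items():
    e=np.array(lanept(l,s,h)); w=on_plane('side',(280+u/5,90+v/5),e[2])[0]
    q=w-e; print(k,round(q[:2]@ex,1),round(q[:2]@ey,1))
# stop top inner edge (30mm up) in both views: expected pixel rows
for n,o,f in(('side',(280,90),5),('top',(330,135),5)):
    for l in stop:
        for h in (0,30):
            x=h*np.sin(th); P=np.array([*(stop[l]+x*ex),16+h*np.cos(th)]); print(n,l,h,((proj(n,P)[0]-o)*f).round(0))
E
```

```text
large -2.4 2.6
med -4.5 2.8
s1 -3.6 2.2
s2 -4.3 2.2
side middle 0 [229. 226.]
side middle 30 [225. 185.]
side narrow 0 [146. 321.]
side narrow 30 [141. 280.]
side wide 0 [306. 138.]
side wide 30 [304.  97.]
top middle 0 [383. 149.]
top middle 30 [396. 135.]
top narrow 0 [217. 105.]
top narrow 30 [226.  91.]
top wide 0 [549. 192.]
top wide 30 [566. 179.]
```

```bash
python3 - <<'E'
from cell import env
s=env.state();print(s['t'],s['ft_force'].round(1),abs(s['qvel']).max().round(4))
print(env.job_done())
E
```

```text
33.825 [0.8 0.  0.8] 0.0168
the job is handed in; nothing more can be done
None
```

All four round feet are in the tray and the job is handed in at t ≈ 33.8 s, with no verdict reported. I gripped each foot across its lane and set it down with the tool tilted 6° to match the floor. I then slid it downhill until it stopped moving against the stop, or against the first small foot, and let go. The large foot is in the wide lane, the medium in the middle lane and both small ones in the narrow lane.

- **Upright and in lane:** the last pictures from both cameras show all four standing upright in the right lanes, with the arm well clear. The two small feet look to be touching.
- **Squares:** both stand where they began in the last top picture. I judged this by eye and did not measure it.
- **Gap to the stop:** this is where the checks disagree. Measured on the foot tops against my estimate of the stop, the feet sit 2–3 mm short in the top view and 2.4–4.5 mm short in the side view. Both are inside the 8 mm allowed. I think part of it is my stop estimate being about 1–2 mm off.
- **Across the lanes:** the two views put the feet about 2–3 mm off centre in opposite directions, so this is mostly calibration error and well inside ±13 mm.
- **Contact:** the force reading stayed near zero when a foot reached the stop, with at most about 2 N showing. I took contact from the arm ceasing to advance and beginning to tilt.

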